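# Load the drying pot and lock its lid

## Robot

A 7-joint arm with a two-finger parallel gripper is mounted at the origin on a cart in front of the work surface, level with it; the furniture and walls round the work are solid. World frame = base frame: x ahead of the robot, y to its left, z up, the work surface at z = 0. Lengths are in m, angles in rad, forces in N, time in s.
With the tool pointing down it reaches from about 0.425 to 0.875 m from the base axis. Payload 4.7 kg.
Tool frame: the origin (TCP) lies between the finger pads; the fingertips stand 14 mm ahead of it and the grasp point (between the pads) lies 5 mm behind it; z points along the fingers, y is the line along which they close (so a half turn about z gives the same grasp; the last joint's range is limited). The gripper opens to 87 mm and grips with 3 to 60 N. Pads are 19 mm wide; open, the fingers measure 117 mm over their backs; the gripper's body (75 mm by 190 mm) begins 51 mm behind the grasp point.
Start: joints at [1.291, 0.321, -0.07, 1.45, 0.023, 1.371, -0.057], TCP at [0.188, -0.622, 0.237] pointing down, gripper open.
Joint ranges: [-2.86, 2.86], [-0.3, 2.09], [-1.38, 1.24], [0.06, 2.45], [-1.56, 4.7], [0.09, 2.05], [-2.69, 2.69]. Speed limits (rad/s): [2.57, 2.57, 3.14, 3.14, 3.14, 3.14, 3.14].

## Interface

Orientations are given as a rotation vector (axis times angle).
In Python, from bench import ctrl gives the robot as it stands.
- The arm moves only by the tool step_arm, never from a script. Its argument "commands" is a list of rows, each an object with "travel": the shift along the tool's x, y, z in m, a list of three; "turn": the turn, a rotation vector about the tool's x, y, z in degrees, a list of three. A call has 1 to 5 rows; each row is the pose to reach, as a shift and turn from the pose commanded when the call began, along the tool's axes at that moment; what a row does not reach only later rows make up. A row lasts 1/10 s, in which the tool goes at most 50 mm and 8.59 degrees, less where a joint would pass 70% of its speed; a pose out of reach is approached as far as the arm can. A call with a gripper value outside its range is refused whole. "gripper" is the opening, from 0 (shut) to 1 (fully open), set as the call begins (left out, the last holds). The fingers move at their own pace and stop on an object; "force" is the grip in N (left out, the last holds). Time passes only in rows, so rows that repeat a pose let the fingers close. It gives the time, the measured TCP pose, the force, the opening and the grip force at its end, in the units of the state.
- ctrl.get_state(): the state, without advancing time (a new reading comes with each control period).
- ctrl.get_image(name): name is "scene" or "top" or "wrist"; returns the picture (384x512x3 uint8, red, green, blue); there is no depth.
- ctrl.camera_model(name): a dict with "fx", "fy", "cx", "cy" (pixels), "k1" (the pictures are not rectified: a ray, as slopes to the right and down, at radius r is drawn at 1 + k1 r^2 times it, then the intrinsics apply), "R" (3x3) and "t" (3): a world point X has camera coordinates R X + t; the wrist camera has in their place "T_tool_cam" (4x4, takes a point from camera to tool coordinates, whose origin is the TCP and whose axes are the flange's). Camera axes: x right, y down, z forward; pixel columns grow to the right and rows downward; lengths in m; the calibration is good to about 2 mm. A picture is of the moment at which its call begins: read the wrist's pose just before it. camera_model takes no time and is no camera call.
- ctrl.close_job(): hands the job in; it is judged then, once.
The state is a dict: "time": time; "joint_positions": joint angles; "qd": joint speeds; "joint_torque": joint torques, N m; "position": TCP position; "tool_rot": TCP orientation; "ft_force": force on the tool from outside, world axes, zero at the start; "torque": the same for the moment, N m; "grip_width": opening from 0.0 (shut) to 1.0 (fully open); "grip_force": force on a finger pad.
Only numpy, scipy, OpenCV 4.12 (cv2) and the standard library are available. Lean on these libraries where they do the work, as an engineer would, in place of code of your own. Each camera call takes 0.05 s, during which the arm holds its last target. There are 200 camera calls.

## Task

Unlock the drying pot: pull its red spring pin up, turn it to the rest notch and let go, so that it stays out by itself; then swing the lid well clear of the pot (about a right angle). Stand all the loose round blanks from the bench upright on the pot's floor, packed side by side with the one already in it. Then swing the lid shut and turn the pin back so that it drops fully into its hole and locks the lid; leave the bottles and the wax tin where they are.

Things in the scene. Friction and masses are not known exactly. Their poses are not given: they have to be found in the camera images.
- pot_floor (a point): Centre of the floor of the round aluminium pot, 16 mm above the bench; z up. The pot is 150 mm wide inside, wall 4 mm, rim 38 mm above this floor; it takes seven blanks, one in the middle and six round it, axes 50 mm apart. It is fixed on a green stand whose place varies; in this point's axes the lid's pivot post, with a disc 124 mm wide up to 100 mm above the bench, is 155 mm along +y.
- lid_hinge (a point): Point on the vertical pivot axis of the lid, at the height of point lid_handle.
- lid (a joint): Angle of the lid (rad) about its vertical pivot: 0 shut (a stop), grows anticlockwise from above, away from the robot, to a stop at 2.0. Friction 0.12 N m; it stays where left. The lid is a disc 164 mm wide, 103 to 110 mm above the bench (blanks in the pot end at 96 mm), its centre 155 mm from the pivot. It cannot turn while the pin is in its hole.
- lid_handle (a point): Upright round black handle on the lid arm, 26 mm across, 113 mm from the pivot towards the lid's centre; its top is 12 mm above this point, the arm 30 mm below it.
- pin_knob (a point): Centre of the spring pin's red bar knob, carried by the lid arm 48 mm from the pivot towards the lid handle (65 mm from it). The bar is 14 mm thick (x), 46 mm long (y), 26 mm tall (z); these are its own axes, z up. With the pin down it points along the arm and the pin's steel collar ends 27 mm below this point.
- pin_lift (a joint): How far the pin is pulled up (m): 0 down and locked, stop at 0.024. A spring presses it down with about 6 N at 0, 10 N at 0.022. It turns only when lifted past 0.017: lift it to about 0.020 and turn. In the rest notch it reads about 0.014. It is clear of the locking hole from about 0.010 up, and drops in only with the lid within 0.04 of 0.
- pin_turn (a joint): Turn of the pin about its vertical axis (rad), relative to the lid arm: 0 at home, grows anticlockwise seen from above. The rest notch is at 1.1 (plus or minus 0.1), 3 mm deep behind a ridge; stop at 1.3. To get out of the notch lift it 4 mm or more again, then turn back to 0, where it drops.
- blank_0: round wooden blank standing on its flat, waxed and slippery end: body 46 mm across and 45 mm tall, on top of it a centred round tenon 18 mm across and 35 mm tall to grip it by (80 mm tall in all, about 65 g). Origin at the centre of the underside, z axis up along the blank. It stands in the pot from the start, near the wall.
- blank_1: round wooden blank standing on its flat, waxed and slippery end: body 46 mm across and 45 mm tall, on top of it a centred round tenon 18 mm across and 35 mm tall to grip it by (80 mm tall in all, about 65 g). Origin at the centre of the underside, z axis up along the blank. Starts on the bench on the robot's right; absent in some runs.
- blank_2: round wooden blank standing on its flat, waxed and slippery end: body 46 mm across and 45 mm tall, on top of it a centred round tenon 18 mm across and 35 mm tall to grip it by (80 mm tall in all, about 65 g). Origin at the centre of the underside, z axis up along the blank. Starts on the bench on the robot's right; absent in some runs.
- blank_3: round wooden blank standing on its flat, waxed and slippery end: body 46 mm across and 45 mm tall, on top of it a centred round tenon 18 mm across and 35 mm tall to grip it by (80 mm tall in all, about 65 g). Origin at the centre of the underside, z axis up along the blank. Starts on the bench on the robot's right; absent in some runs.
- blank_4: round wooden blank standing on its flat, waxed and slippery end: body 46 mm across and 45 mm tall, on top of it a centred round tenon 18 mm across and 35 mm tall to grip it by (80 mm tall in all, about 65 g). Origin at the centre of the underside, z axis up along the blank. Starts on the bench on the robot's right; absent in some runs.
- blank_5: round wooden blank standing on its flat, waxed and slippery end: body 46 mm across and 45 mm tall, on top of it a centred round tenon 18 mm across and 35 mm tall to grip it by (80 mm tall in all, about 65 g). Origin at the centre of the underside, z axis up along the blank. Starts on the bench on the robot's right; absent in some runs.
- blank_6: round wooden blank standing on its flat, waxed and slippery end: body 46 mm across and 45 mm tall, on top of it a centred round tenon 18 mm across and 35 mm tall to grip it by (80 mm tall in all, about 65 g). Origin at the centre of the underside, z axis up along the blank. Starts on the bench on the robot's right; absent in some runs.
- sealer: brown sealer bottle with red cap, 47 mm across, 106 mm tall, bystander; origin at its underside
- glue: white glue bottle with red nozzle, 34 mm across, 95 mm tall, bystander; origin at its underside
- wax: green flat wax tin, 77 mm across, 28 mm tall, bystander; origin at its underside
Mind the look-alikes: they are no part of the job. Leave any pink or purple look-alike of the blank_5 alone.

How it is judged:
By the outcome, as a careful person would: the job done as asked, in the order asked, and still so for the second after the job is handed in, with the robot touching nothing.
Of blank_1, blank_2, blank_3, blank_4, blank_5, blank_6 only 4 to 6 are there at a start; the rules pass over those that are not, and their reading is None.
At some moment in a run one of blank_1, blank_2, blank_3, blank_4, blank_5, blank_6 may be knocked a few centimetres aside while the robot is not near it.
Once in a run the grip may slacken for a moment while it holds something.
It also fails if it takes over 210 s, if anything falls off the work surface, if the arm or the gripper's body presses on something with over 40 N, if the wrist force passes 120 N, or if a joint passes its speed limit or range.

## Working session

There is one attempt and no reset: what is moved stays moved. The work goes in short steps, Python scripts to look and compute and a tool call to move; the robot and the scene stay as the last step left them, time stands still between calls to the robot, and variables do not carry over. Pictures are saved under pics/ and viewed, at most 14 in all, crops included, and the job is handed in when it is done.

Besides the shell and the picture viewer there is one more tool, called after "Request:" by a JSON object that holds its "op" and its "data", one argument or row to a line. step_arm: Moves the arm, as the interface text tells. Its arguments: {"type":"object","properties":{"commands":{"type":"array"},"gripper":{"type":"number"},"force":{"type":"number"}},"required":["commands"]}

```bash
ls; mkdir -p pics; python3 - <<'E'
from bench import ctrl
import cv2,numpy as np
s=ctrl.get_state();print({k:np.round(v,3).tolist() for k,v in s.items()})
for n in("scene","top"):
    im=ctrl.get_image(n);cv2.imwrite(f"pics/{n}0.png",im[:,:,::-1])
for n in("scene","top","wrist"):
    print(n,{k:np.round(v,4).tolist() for k,v in ctrl.camera_model(n).items()})
a=cv2.imread("pics/top0.png");cv2.imwrite("pics/top0b.png",cv2.resize(a,(800,600),interpolation=cv2.INTER_CUBIC))
a=cv2.imread("pics/scene0.png");cv2.imwrite("pics/scene0b.png",cv2.resize(a,(800,600),interpolation=cv2.INTER_CUBIC))
E
```

```text
pics
{'time': 0.0, 'joint_positions': [1.291, 0.322, -0.07, 1.452, 0.023, 1.371, -0.057], 'qd': [-0.0, 0.001, 0.001, -0.001, 0.0, 0.0, 0.001], 'joint_torque': [-0.001, -49.129, -0.405, -31.253, -0.064, 0.044, 0.0], 'position': [0.188, -0.622, 0.235], 'tool_rot': [-3.106, -0.46, 0.001], 'ft_force': [1.13, -0.459, 0.59], 'torque': [-0.031, 0.015, -0.047], 'grip_force': 0.0, 'grip_width': 1.0}
scene {'fx': 410.4949, 'fy': 410.4949, 'cx': 251.6919, 'cy': 191.5966, 'k1': -0.1365, 'R': [[0.7334, -0.6797, -0.0058], [-0.3848, -0.4082, -0.8279], [0.5604, 0.6094, -0.5609]], 't': [-0.3857, 0.2886, 0.972]}
top {'fx': 480.2834, 'fy': 480.2834, 'cx': 255.7259, 'cy': 199.4208, 'k1': -0.0859, 'R': [[-0.0068, -1.0, 0.0017], [-0.9848, 0.0064, -0.1734], [0.1733, -0.0029, -0.9849]], 't': [-0.0051, 0.5058, 1.5783]}
wrist {'fx': 287.4176, 'fy': 287.4176, 'cx': 255.5619, 'cy': 194.6586, 'k1': -0.0733, 'T_tool_cam': [[0.0008, -0.9521, -0.3057, 0.0846], [1.0, 0.0009, -0.0002, 0.0006], [0.0005, -0.3057, 0.9521, -0.1482], [0.0, 0.0, 0.0, 1.0]]}
```

View pics/top0b.png

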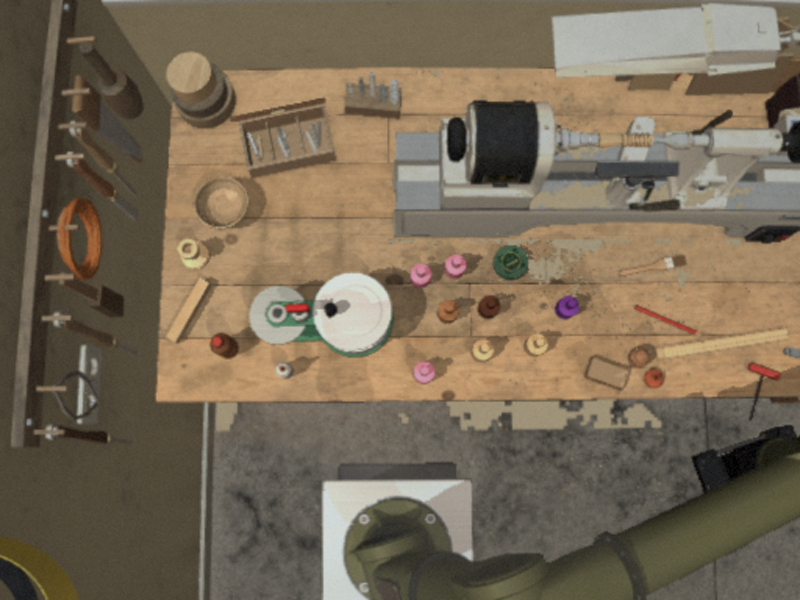

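View pics/scene0b.png

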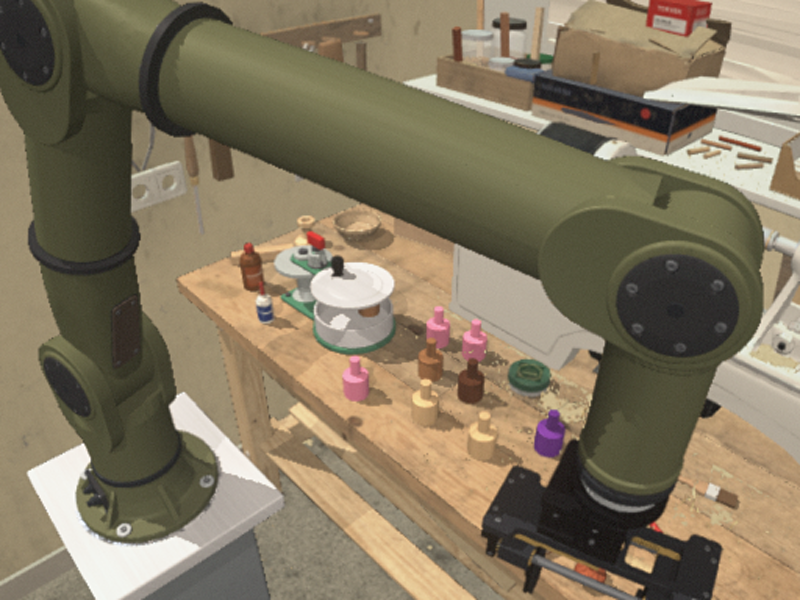

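The top view (800x600) shows:
- **Pot:** lid at (353,313), handle at (330,310), red knob at (297,309), pivot at (277,314).
- **Candidate blanks:** orange-brown (447,310), dark brown (489,306), tan (483,350), tan (537,344).
- **Look-alikes to leave:** pink (420,274), (456,265) and (424,371); purple (568,306); a cream spool at (193,250).
- **Unclear:** small orange items at (640,355) and (654,377).

I'll check those in one close crop.

```bash
cat > h.py <<'E'
from bench import ctrl
import cv2,numpy as np
from scipy.spatial.transform import Rotation as Ro
def ray(n,u,v,st=None):
    m=ctrl.camera_model(n);x=np.array([(u-m["cx"])/m["fx"],(v-m["cy"])/m["fy"]]);d=x.copy()
    for _ in range(20): d=x/(1+m["k1"]*(d@d))
    d=np.r_[d,1]
    if n=="wrist":
        T=np.array(m["T_tool_cam"]);Rt=Ro.from_rotvec(st["tool_rot"]).as_matrix()
        return np.array(st["position"])+Rt@T[:3,3],Rt@T[:3,:3]@d
    R=np.array(m["R"]);return -R.T@np.array(m["t"]),R.T@d
def onz(n,u,v,z,st=None):
    o,d=ray(n,u,v,st);return o+d*(z-o[2])/d[2]
def tri(*rs):
    A=0;b=0
    for o,d in rs:
        d=d/np.linalg.norm(d);P=np.eye(3)-np.outer(d,d);A=A+P;b=b+P@o
    return np.linalg.solve(A,b)
def shot(n,name=None):
    st=ctrl.get_state();im=ctrl.get_image(n)
    if name: cv2.imwrite(f"pics/{name}.png",im[:,:,::-1])
    return im,st
def blobs(im,lo,hi,amin=15,roi=None):
    h=cv2.cvtColor(im,cv2.COLOR_RGB2HSV);m=cv2.inRange(h,np.array(lo),np.array(hi))
    if roi: 
        k=np.zeros_like(m);k[roi[1]:roi[3],roi[0]:roi[2]]=255;m&=k
    n,l,s,c=cv2.connectedComponentsWithStats(m)
    return [(np.round(c[i],1).tolist(),s[i].tolist()) for i in range(1,n) if s[i][4]>=amin],m
E
python3 - <<'E'
from h import *
t=cv2.imread("pics/top0.png");s=cv2.imread("pics/scene0.png")
f=lambda im,x,y,w,h,W,H:cv2.resize(im[y:y+h,x:x+w],(W,H),interpolation=cv2.INTER_CUBIC)
A=f(t,255,155,180,100,800,300*800//800);A=f(t,255,155,190,100,570,300)
B=f(t,155,170,105,75,420,300);C=f(s,165,135,130,100,390,300)
out=np.zeros((600,810,3),np.uint8);out[:300,:570]=A;out[300:,:420]=B;out[300:,420:]=C
cv2.imwrite("pics/c1.png",out[:,:800])
E
```

```text
(no output)
```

View pics/c1.png

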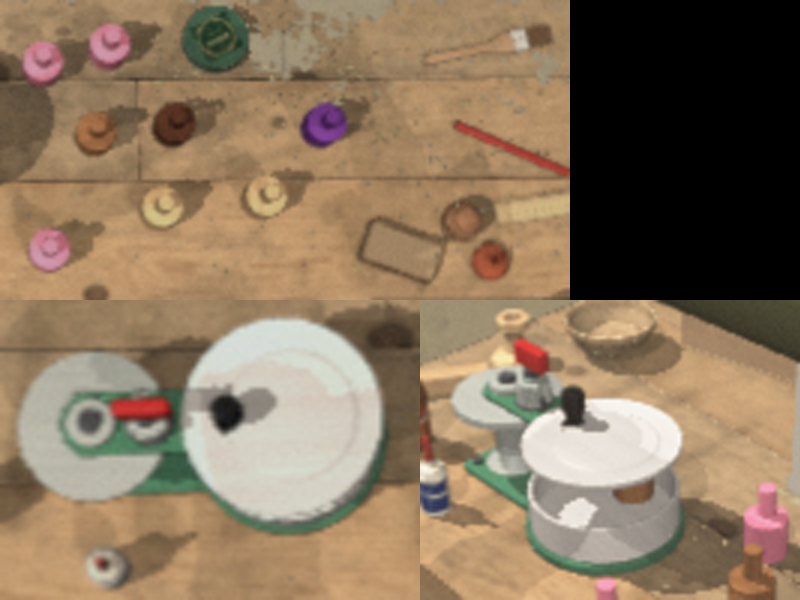

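```bash
python3 - <<'E'
from h import *
t=cv2.imread("pics/top0.png")[:,:,::-1].copy();s=cv2.imread("pics/scene0.png")[:,:,::-1].copy()
for nm,(x,y) in dict(brown=(95,131),dark=(175,122),tanA=(163,207),tanB=(267,194),o1=(463,218),o2=(490,260)).items():
    print(nm,onz("top",255+x/3,155+y/3,.05).round(3))
for im,n,roi in((t,"top",(175,185,220,215)),(s,"scene",(185,140,215,170))):
    for lo,hi in(((0,150,110),(8,255,255)),((172,150,110),(180,255,255))): 
        b,m=blobs(im,lo,hi,5,roi);print(n,"red",b)
    b,m=blobs(im,(0,0,0),(180,255,60),8,(195,180,225,215) if n=="top" else (345//2,255//2,250,300//2+30));print(n,"blk",b)
im,st=shot("wrist","w0");cv2.imwrite("pics/w0.png",im[:,:,::-1])
E
```

```text
brown [ 0.507 -0.113  0.05 ]
dark [ 0.516 -0.203  0.05 ]
tanA [ 0.42  -0.187  0.05 ]
tanB [ 0.434 -0.304  0.05 ]
o1 [ 0.405 -0.525  0.05 ]
o2 [ 0.357 -0.553  0.05 ]
top red [([189.6, 196.6], [183, 195, 14, 5, 57])]
top red []
top blk [([211.3, 197.5], [208, 194, 8, 8, 44])]
scene red [([201.6, 153.1], [196, 148, 12, 11, 85])]
scene red []
scene blk [([239.2, 130.9], [228, 127, 22, 10, 44]), ([215.6, 169.8], [212, 165, 7, 11, 60])]
```

View pics/w0.png

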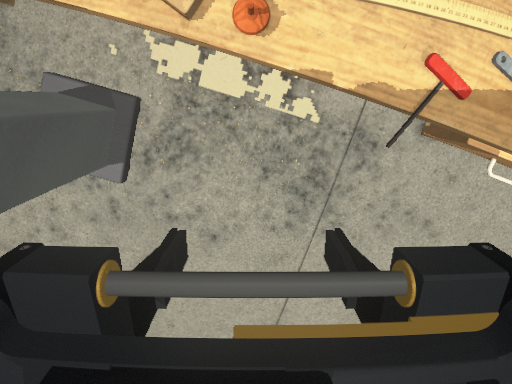

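```bash
cat >> h.py <<'E'
def yaw(st):
    x=Ro.from_rotvec(st["tool_rot"]).as_matrix()[:,0];return np.degrees(np.arctan2(x[1],x[0]))
def go(p,yw,st=None):
    "travel (tool axes, mm) and turn (deg) from now to world p,yaw"
    st=st or ctrl.get_state();R=Ro.from_rotvec(st["tool_rot"]).as_matrix()
    d=R.T@(np.array(p)-st["position"]);y=np.radians(yw)
    Rt=np.array([[np.cos(y),np.sin(y),0],[np.sin(y),-np.cos(y),0],[0,0,-1]])
    return (d*1000).round(1).tolist(),Ro.from_matrix(R.T@Rt).as_rotvec(degrees=True).round(1).tolist()
E
python3 - <<'E'
from h import *
k=tri(ray("top",189.6,196.6),ray("scene",201.6,153.1));h=tri(ray("top",211.3,197.5),ray("scene",215.6,169.8))
print("knob",k.round(4),"handle",h.round(4))
# lid outline white ellipse in top at z .107
t=cv2.imread("pics/top0.png")
B=lambda x,y:(155+x/4,170+y/4)
for x,y,z in((283,420,.108),(183,420,.106),(383,420,.106),(283,319,.106),(92,422,.13)): print(x,y,onz("top",*B(x,y),z).round(4))
st=ctrl.get_state();print(yaw(st));print(go((.25,-.60,.24),0))
E
```

```text
knob [0.4958 0.1981 0.1655] handle [0.4982 0.1333 0.132 ]
283 420 [0.2524 0.0882 0.108 ]
183 420 [0.2528 0.1676 0.106 ]
383 420 [0.252  0.0091 0.106 ]
283 319 [0.3324 0.0885 0.106 ]
92 422 [0.251  0.2361 0.13  ]
16.833365671634287
([65.6, -2.9, -4.3], [-0.1, 0.0, 16.8])
```

Request:
{"op": "step_arm", "data": {
  "commands": [
    {"travel": [0.171,-0.076,-0.06],"turn": [0,0,16.8]},
    {"travel": [0.171,-0.076,-0.06],"turn": [0,0,16.8]},
    {"travel": [0.171,-0.076,-0.06],"turn": [0,0,16.8]},
    {"travel": [0.171,-0.076,-0.06],"turn": [0,0,16.8]},
    {"travel": [0.171,-0.076,-0.06],"turn": [0,0,16.8]}
  ]
}}

```text
time: 0.65
position: [0.3381, -0.4945, 0.2992]
tool_rot: [3.141, 0.021, 0.01]
ft_force: [0.2, 0.2, 0.8]
grip_width: 0.998
grip_force: 0.0
```

```bash
python3 - <<'E'
from h import *
im,st=shot("wrist","w1");print(np.round(st["position"],4),yaw(st))
E
```

```text
[ 0.3381 -0.4945  0.2992] 0.7658910672349695
```

View pics/w1.png

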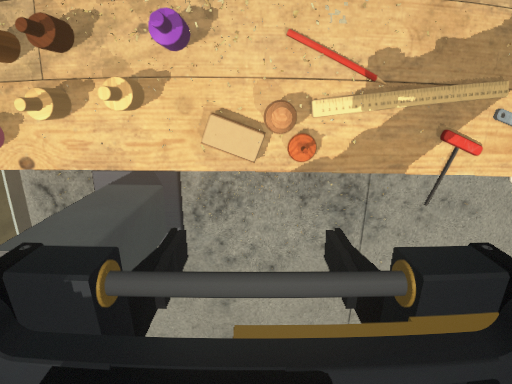

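The crop shows o1 at (280,116) is a small bowl and o2 at (302,148) a spool; neither has a tenon. So the blanks on the bench are four: brown, dark, and two tan. Moving on to the knob.

Request:
{"op": "step_arm", "data": {
  "commands": [
    {"travel": [0.16,-0.25,0],"turn": [0,0,0]},
    {"travel": [0.16,-0.25,0],"turn": [0,0,0]},
    {"travel": [0.16,-0.25,0],"turn": [0,0,0]},
    {"travel": [0.16,-0.25,0],"turn": [0,0,0]},
    {"travel": [0.16,-0.25,0],"turn": [0,0,0]}
  ]
}}

```text
time: 1.2
position: [0.4641, -0.2891, 0.2959]
tool_rot: [3.141, -0.004, -0.002]
ft_force: [0.8, -0.7, -0.6]
grip_width: 1.001
grip_force: 0.0
```

Request:
{"op": "step_arm", "data": {
  "commands": [
    {"travel": [0,-0.2,0],"turn": [0,0,0]},
    {"travel": [0,-0.2,0],"turn": [0,0,0]},
    {"travel": [0,-0.2,0],"turn": [0,0,0]},
    {"travel": [0,-0.2,0],"turn": [0,0,0]},
    {"travel": [0,-0.2,0],"turn": [0,0,0]}
  ]
}}

```text
time: 1.7
position: [0.4644, -0.0826, 0.2967]
tool_rot: [-3.14, -0.016, -0.001]
ft_force: [-0.4, -0.5, -0.3]
grip_width: 1.002
grip_force: 0.0
```

Request:
{"op": "step_arm", "data": {
  "commands": [
    {"travel": [0,-0.1,0],"turn": [0,0,-43]},
    {"travel": [0,-0.1,0],"turn": [0,0,-43]},
    {"travel": [0,-0.1,0],"turn": [0,0,-43]},
    {"travel": [0,-0.1,0],"turn": [0,0,-43]},
    {"travel": [0,-0.1,0],"turn": [0,0,-43]}
  ]
}}

```text
time: 2.2
position: [0.4643, 0.009, 0.296]
tool_rot: [2.92, 1.158, -0.002]
ft_force: [-0.3, -0.0, 0.0]
grip_width: 0.996
grip_force: 0.0
```

Request:
{"op": "step_arm", "data": {
  "commands": [
    {"travel": [0,0,0],"turn": [0,0,-43]},
    {"travel": [0,0,0],"turn": [0,0,-43]},
    {"travel": [0,0,0],"turn": [0,0,-43]},
    {"travel": [0,0,0],"turn": [0,0,-43]},
    {"travel": [0,0,0],"turn": [0,0,-43]}
  ]
}}

```text
time: 2.7
position: [0.4643, 0.0086, 0.296]
tool_rot: [-2.294, -2.146, 0.002]
ft_force: [0.1, -0.4, 0.5]
grip_width: 0.999
grip_force: 0.0
```

Request:
{"op": "step_arm", "data": {
  "commands": [
    {"travel": [0,0,0],"turn": [0,0,0]},
    {"travel": [0,0,0],"turn": [0,0,0]},
    {"travel": [0,0,0],"turn": [0,0,0]}
  ],
  "gripper": 0.4
}}

```text
time: 3.0
position: [0.4643, 0.01, 0.2963]
tool_rot: [-2.302, -2.138, 0.001]
ft_force: [0.4, 0.2, 0.4]
grip_width: 0.814
grip_force: 0.0
```

```bash
python3 - <<'E'
from h import *
im,st=shot("wrist","w2");print(np.round(st["position"],4),yaw(st))
for lo,hi in(((0,150,110),(8,255,255)),((172,150,110),(180,255,255))): print(blobs(im,lo,hi,30)[0])
t,_=shot("top","top2");print("top",blobs(t,(0,150,110),(8,255,255),5,(175,180,220,215))[0])
E
```

```text
[0.4643 0.01   0.2963] 85.77307510437898
[]
[]
top [([189.5, 196.4], [183, 195, 14, 4, 54])]
```

View pics/w2.png

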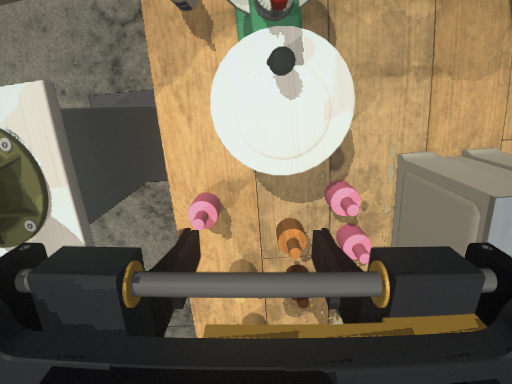

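The wrist view shows the lid at (283,97), the handle at (282,61), and the knob just cut off at the top edge. I'll move closer.

Request:
{"op": "step_arm", "data": {
  "commands": [
    {"travel": [0.11,0.03,0],"turn": [0,0,-4.2]},
    {"travel": [0.11,0.03,0],"turn": [0,0,-4.2]},
    {"travel": [0.11,0.03,0],"turn": [0,0,-4.2]},
    {"travel": [0.11,0.03,0],"turn": [0,0,-4.2]},
    {"travel": [0.11,0.03,0],"turn": [0,0,-4.2]}
  ]
}}

```text
time: 3.6
position: [0.5019, 0.1174, 0.2962]
tool_rot: [2.219, 2.224, -0.002]
ft_force: [-0.5, -0.9, 0.7]
grip_width: 0.41
grip_force: 0.0
```

Request:
{"op": "step_arm", "data": {
  "commands": [
    {"travel": [0,0,0],"turn": [0,0,0]},
    {"travel": [0,0,0],"turn": [0,0,0]},
    {"travel": [0,0,0],"turn": [0,0,0]}
  ]
}}

```text
time: 3.9
position: [0.502, 0.1172, 0.2966]
tool_rot: [2.22, 2.222, -0.0]
ft_force: [-0.3, 0.4, -0.3]
grip_width: 0.399
grip_force: 0.0
```

```bash
python3 - <<'E'
from h import *
im,st=shot("wrist","w3");print(np.round(st["position"],4),yaw(st))
b,m=blobs(im,(0,150,90),(8,255,255),60);print(b)
b2,_=blobs(im,(0,0,0),(180,255,60),100,(200,0,360,230));print(b2)
k,m=blobs(im,(0,150,90),(8,255,255),60,(150,0,400,240))
c=max(cv2.findContours(m,0,1)[0],key=cv2.contourArea);print(cv2.minAreaRect(c))
u,v=cv2.minAreaRect(c)[0];print("knob z.165",onz("wrist",u,v,.165,st).round(4), "tri",tri(ray("wrist",u,v,st),ray("top",189.5,196.5)).round(4))
E
```

```text
[0.502  0.1172 0.2966] 90.05651001775158
[([157.2, 70.2], [151, 67, 14, 8, 70]), ([249.9, 106.6], [242, 81, 16, 52, 724])]
[]
((249.9824676513672, 106.61443328857422), (51.0836181640625, 14.621267318725586), 87.39744567871094)
knob z.165 [0.4969 0.198  0.165 ] tri [0.4963 0.1988 0.1617]
```

View pics/w3.png

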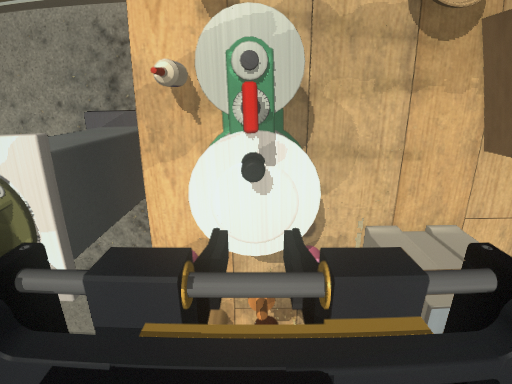

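The wrist view shows the knob at (250,107), upright along the arm, the pivot at (250,60), and the handle at (253,167). I'll lower onto the knob.

Request:
{"op": "step_arm", "data": {
  "commands": [
    {"travel": [0.081,-0.0055,0.06],"turn": [0,0,0]},
    {"travel": [0.081,-0.0055,0.06],"turn": [0,0,0]},
    {"travel": [0.081,-0.0055,0.06],"turn": [0,0,0]},
    {"travel": [0.081,-0.0055,0.1],"turn": [0,0,0]},
    {"travel": [0.081,-0.0055,0.1],"turn": [0,0,0]}
  ]
}}

```text
time: 4.45
position: [0.4936, 0.1974, 0.1926]
tool_rot: [-2.216, -2.222, 0.012]
ft_force: [-0.2, -0.2, -0.2]
grip_width: 0.399
grip_force: 0.0
```

Request:
{"op": "step_arm", "data": {
  "commands": [
    {"travel": [0,0,0.01],"turn": [0,0,0]},
    {"travel": [0,0,0.02],"turn": [0,0,0]},
    {"travel": [0,0,0.03],"turn": [0,0,0]},
    {"travel": [0,0,0.036],"turn": [0,0,0]},
    {"travel": [0,0,0.036],"turn": [0,0,0]}
  ]
}}

```text
time: 4.95
position: [0.4958, 0.199, 0.1598]
tool_rot: [-2.218, -2.224, 0.002]
ft_force: [-0.7, -0.4, -0.4]
grip_width: 0.398
grip_force: 0.0
```

Request:
{"op": "step_arm", "data": {
  "commands": [
    {"travel": [0,0,0],"turn": [0,0,0]},
    {"travel": [0,0,0],"turn": [0,0,0]},
    {"travel": [0,0,0],"turn": [0,0,0]},
    {"travel": [0,0,0],"turn": [0,0,0]},
    {"travel": [0,0,0],"turn": [0,0,0]}
  ],
  "gripper": 0.0,
  "force": 45
}}

```text
time: 5.45
position: [0.4967, 0.1994, 0.1609]
tool_rot: [2.218, 2.224, 0.001]
ft_force: [1.4, -0.3, 1.3]
grip_width: 0.154
grip_force: 45.0
```

Request:
{"op": "step_arm", "data": {
  "commands": [
    {"travel": [0,0,0],"turn": [0,0,0]},
    {"travel": [0,0,0],"turn": [0,0,0]},
    {"travel": [0,0,0],"turn": [0,0,0]}
  ]
}}

```text
time: 5.75
position: [0.4966, 0.1994, 0.1609]
tool_rot: [2.218, 2.224, 0.001]
ft_force: [0.9, 0.1, 2.8]
grip_width: 0.156
grip_force: 45.0
```

Gripped: an opening of 0.155 is 13.5 mm. Lifting 20 mm.

Request:
{"op": "step_arm", "data": {
  "commands": [
    {"travel": [0,0,-0.005],"turn": [0,0,0]},
    {"travel": [0,0,-0.01],"turn": [0,0,0]},
    {"travel": [0,0,-0.015],"turn": [0,0,0]},
    {"travel": [0,0,-0.021],"turn": [0,0,0]},
    {"travel": [0,0,-0.021],"turn": [0,0,0]}
  ]
}}

```text
time: 6.25
position: [0.4964, 0.1993, 0.1814]
tool_rot: [2.218, 2.225, 0.0]
ft_force: [5.0, 2.0, -9.9]
grip_width: 0.156
grip_force: 45.0
```

Request:
{"op": "step_arm", "data": {
  "commands": [
    {"travel": [0,0,0],"turn": [0,0,0]},
    {"travel": [0,0,0],"turn": [0,0,0]}
  ]
}}

```text
time: 6.45
position: [0.4964, 0.1993, 0.1808]
tool_rot: [-2.218, -2.225, -0.0]
ft_force: [5.3, 1.7, -9.1]
grip_width: 0.156
grip_force: 45.0
```

Request:
{"op": "step_arm", "data": {
  "commands": [
    {"travel": [0,0,0],"turn": [0,0,-8]},
    {"travel": [0,0,0],"turn": [0,0,-16]},
    {"travel": [0,0,0],"turn": [0,0,-24]},
    {"travel": [0,0,0],"turn": [0,0,-32]},
    {"travel": [0,0,0],"turn": [0,0,-32]}
  ]
}}

```text
time: 6.95
position: [0.4957, 0.1991, 0.1806]
tool_rot: [-1.518, -2.749, 0.001]
ft_force: [4.7, 0.9, -9.0]
grip_width: 0.159
grip_force: 45.0
```

Request:
{"op": "step_arm", "data": {
  "commands": [
    {"travel": [0,0,0],"turn": [0,0,-8]},
    {"travel": [0,0,0],"turn": [0,0,-16]},
    {"travel": [0,0,0],"turn": [0,0,-24]},
    {"travel": [0,0,0],"turn": [0,0,-31]},
    {"travel": [0,0,0],"turn": [0,0,-31]}
  ]
}}

```text
time: 7.45
position: [0.4953, 0.1986, 0.1806]
tool_rot: [-0.733, -3.053, 0.003]
ft_force: [3.0, 0.6, -9.2]
grip_width: 0.156
grip_force: 45.0
```

Request:
{"op": "step_arm", "data": {
  "commands": [
    {"travel": [0,0,0],"turn": [0,0,0]},
    {"travel": [0,0,0],"turn": [0,0,0]}
  ]
}}

```text
time: 7.65
position: [0.4954, 0.1987, 0.1809]
tool_rot: [-0.733, -3.053, 0.003]
ft_force: [1.5, -1.4, -8.1]
grip_width: 0.154
grip_force: 45.0
```

```bash
python3 - <<'E'
from h import *
s=ctrl.get_state();print(yaw(s),np.round(s["torque"],2),np.round(s["joint_positions"],2))
E
```

```text
152.98616294522293 [-0.19 -0.41 -0.03] [ 0.35  0.19 -0.86  1.79  0.16  1.23  0.55]
```

Request:
{"op": "step_arm", "data": {
  "commands": [
    {"travel": [0,0,0.003],"turn": [0,0,0]},
    {"travel": [0,0,0.006],"turn": [0,0,0]},
    {"travel": [0,0,0.006],"turn": [0,0,0]}
  ]
}}

```text
time: 7.95
position: [0.4955, 0.1988, 0.1749]
tool_rot: [-0.729, -3.054, 0.003]
ft_force: [-1.5, -2.9, -8.1]
grip_width: 0.16
grip_force: 45.0
```

Request:
{"op": "step_arm", "data": {
  "commands": [
    {"travel": [0,0,0],"turn": [0,0,0]},
    {"travel": [0,0,0],"turn": [0,0,0]},
    {"travel": [0,0,0],"turn": [0,0,0]},
    {"travel": [0,0,0],"turn": [0,0,0]},
    {"travel": [0,0,0],"turn": [0,0,0]}
  ],
  "gripper": 0.4
}}

```text
time: 8.45
position: [0.4966, 0.1998, 0.1761]
tool_rot: [0.728, 3.055, 0.001]
ft_force: [0.3, -0.1, -0.1]
grip_width: 0.397
grip_force: 0.0
```

Request:
{"op": "step_arm", "data": {
  "commands": [
    {"travel": [0,0,-0.03],"turn": [0,0,0]},
    {"travel": [0,0,-0.06],"turn": [0,0,0]},
    {"travel": [0,0,-0.1],"turn": [0,0,0]},
    {"travel": [0,0,-0.1],"turn": [0,0,0]}
  ]
}}

```text
time: 8.85
position: [0.4987, 0.2011, 0.2811]
tool_rot: [0.726, 3.048, 0.007]
ft_force: [0.6, 0.7, -0.6]
grip_width: 0.397
grip_force: 0.0
```

Request:
{"op": "step_arm", "data": {
  "commands": [
    {"travel": [0,0,0],"turn": [0,0,42]},
    {"travel": [0,0,0],"turn": [0,0,42]},
    {"travel": [0,0,0],"turn": [0,0,42]},
    {"travel": [0,0,0],"turn": [0,0,42]},
    {"travel": [0,0,0],"turn": [0,0,42]}
  ]
}}

```text
time: 9.35
position: [0.4962, 0.1994, 0.2752]
tool_rot: [-1.783, -2.587, 0.0]
ft_force: [0.6, 0.5, 0.6]
grip_width: 0.396
grip_force: 0.0
```

Request:
{"op": "step_arm", "data": {
  "commands": [
    {"travel": [-0.03,0.076,0],"turn": [0,0,21]},
    {"travel": [-0.03,0.076,0],"turn": [0,0,21]},
    {"travel": [-0.03,0.076,0],"turn": [0,0,21]},
    {"travel": [-0.03,0.076,0],"turn": [0,0,21]},
    {"travel": [-0.03,0.076,0],"turn": [0,0,21]}
  ]
}}

```text
time: 9.85
position: [0.5774, 0.1994, 0.2752]
tool_rot: [-2.215, -2.227, 0.001]
ft_force: [0.2, 0.7, 0.2]
grip_width: 0.398
grip_force: 0.0
```

Request:
{"op": "step_arm", "data": {
  "commands": [
    {"travel": [0,0,0],"turn": [0,0,0]},
    {"travel": [0,0,0],"turn": [0,0,0]}
  ]
}}

```text
time: 10.05
position: [0.5775, 0.199, 0.2759]
tool_rot: [2.216, 2.226, 0.0]
ft_force: [-0.6, 0.4, 0.2]
grip_width: 0.404
grip_force: 0.0
```

```bash
python3 - <<'E'
from h import *
im,st=shot("wrist","w4");print(np.round(st["position"],4),yaw(st))
cv2.imwrite("pics/w4c.png",cv2.resize(im[:250,120:400,::-1],None,fx=2,fy=2))
E
```

```text
[0.5775 0.199  0.2759] 90.24809224301241
```

View pics/w4c.png

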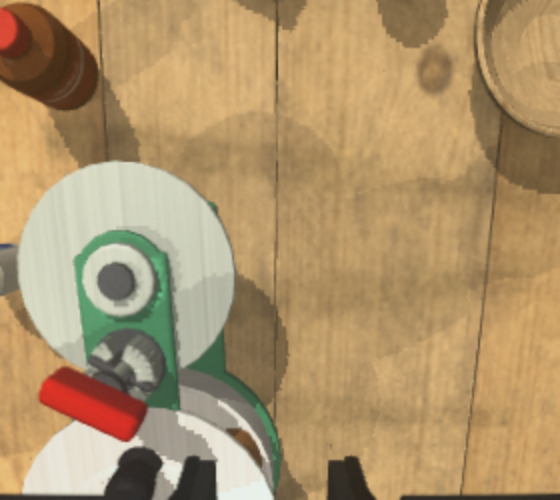

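Crop shows the red knob turned about 63° and staying out in the notch, pivot at crop pixel (117,281). Now locating pivot and handle.

```bash
python3 - <<'E'
from h import *
s3=dict(position=[.502,.1172,.2966],tool_rot=[2.22,2.222,0]);s4=ctrl.get_state()
print("pivot",tri(ray("wrist",249.5,60,s3),ray("wrist",178.5,140.5,s4)).round(4))
print("handle",tri(ray("wrist",253,167,s3),ray("top",211.3,197.5)).round(4), onz("wrist",253,165,.148,s3).round(4))
print(onz("wrist",256,191,.11,s3).round(4))
E
```

```text
pivot [0.4959 0.245  0.1188]
handle [0.4986 0.1333 0.1306] [0.4996 0.1387 0.148 ]
[0.5029 0.0985 0.11  ]
```

Request:
{"op": "step_arm", "data": {
  "commands": [
    {"travel": [-0.065,-0.0795,0],"turn": [0,0,0]},
    {"travel": [-0.065,-0.0795,0],"turn": [0,0,0]},
    {"travel": [-0.065,-0.0795,0],"turn": [0,0,0]},
    {"travel": [-0.065,-0.0795,0],"turn": [0,0,0]}
  ],
  "gripper": 0.55
}}

```text
time: 10.5
position: [0.4983, 0.1325, 0.2762]
tool_rot: [2.218, 2.22, 0.0]
ft_force: [0.8, 0.2, 0.7]
grip_width: 0.542
grip_force: 0.0
```

Request:
{"op": "step_arm", "data": {
  "commands": [
    {"travel": [0,0,0.03],"turn": [0,0,0]},
    {"travel": [0,0,0.06],"turn": [0,0,0]},
    {"travel": [0,0,0.09],"turn": [0,0,0]},
    {"travel": [0,0,0.12],"turn": [0,0,0]},
    {"travel": [0,0,0.135],"turn": [0,0,0]}
  ]
}}

```text
time: 11.0
position: [0.4981, 0.1346, 0.1383]
tool_rot: [-2.214, -2.225, 0.002]
ft_force: [0.2, 0.4, -0.6]
grip_width: 0.547
grip_force: 0.0
```

Request:
{"op": "step_arm", "data": {
  "commands": [
    {"travel": [0,0,0],"turn": [0,0,0]},
    {"travel": [0,0,0],"turn": [0,0,0]},
    {"travel": [0,0,0],"turn": [0,0,0]},
    {"travel": [0,0,0],"turn": [0,0,0]},
    {"travel": [0,0,0],"turn": [0,0,0]}
  ],
  "gripper": 0.1,
  "force": 20
}}

```text
time: 11.5
position: [0.4997, 0.1341, 0.142]
tool_rot: [2.217, 2.224, 0.003]
ft_force: [0.0, 1.0, 4.6]
grip_width: 0.294
grip_force: 20.0
```

Request:
{"op": "step_arm", "data": {
  "commands": [
    {"travel": [0,0,0],"turn": [0,0,0]},
    {"travel": [0,0,0],"turn": [0,0,0]},
    {"travel": [0,0,0],"turn": [0,0,0]}
  ]
}}

```text
time: 11.8
position: [0.4997, 0.1341, 0.142]
tool_rot: [2.217, 2.224, 0.003]
ft_force: [-0.7, 0.9, 6.2]
grip_width: 0.294
grip_force: 20.0
```

Request:
{"op": "step_arm", "data": {
  "commands": [
    {"travel": [0.0011,0.0157,0],"turn": [0,0,-8]},
    {"travel": [0.0044,0.0311,0],"turn": [0,0,-16]},
    {"travel": [0.0098,0.046,0],"turn": [0,0,-24]},
    {"travel": [0.0172,0.0599,0],"turn": [0,0,-32]},
    {"travel": [0.0172,0.0599,0],"turn": [0,0,-32]}
  ]
}}

```text
time: 12.3
position: [0.5594, 0.1543, 0.142]
tool_rot: [-1.51, -2.754, -0.006]
ft_force: [-3.0, 2.5, 8.7]
grip_width: 0.295
grip_force: 20.0
```

Request:
{"op": "step_arm", "data": {
  "commands": [
    {"travel": [0.0011,0.0157,0],"turn": [0,0,-8]},
    {"travel": [0.0044,0.0311,0],"turn": [0,0,-16]},
    {"travel": [0.0098,0.046,0],"turn": [0,0,-24]},
    {"travel": [0.0172,0.0599,0],"turn": [0,0,-32]},
    {"travel": [0.0172,0.0599,0],"turn": [0,0,-32]}
  ]
}}

```text
time: 12.8
position: [0.5983, 0.2026, 0.142]
tool_rot: [-0.689, -3.062, -0.006]
ft_force: [-8.3, 2.1, 11.0]
grip_width: 0.291
grip_force: 20.0
```

Request:
{"op": "step_arm", "data": {
  "commands": [
    {"travel": [0.0011,0.0157,0],"turn": [0,0,-8]},
    {"travel": [0.0044,0.0311,0],"turn": [0,0,-16]},
    {"travel": [0.0098,0.046,0],"turn": [0,0,-24]},
    {"travel": [0.0172,0.0599,0],"turn": [0,0,-32]},
    {"travel": [0.0172,0.0599,0],"turn": [0,0,-32]}
  ]
}}

```text
time: 13.3
position: [0.6058, 0.2635, 0.1419]
tool_rot: [0.184, -3.13, -0.003]
ft_force: [-11.4, -2.4, 12.7]
grip_width: 0.295
grip_force: 20.0
```

Request:
{"op": "step_arm", "data": {
  "commands": [
    {"travel": [0,0,0],"turn": [0,0,0]},
    {"travel": [0,0,0],"turn": [0,0,0]},
    {"travel": [0,0,0],"turn": [0,0,0]},
    {"travel": [0,0,0],"turn": [0,0,0]},
    {"travel": [0,0,0],"turn": [0,0,0]}
  ],
  "gripper": 0.55
}}

```text
time: 13.8
position: [0.611, 0.2582, 0.1403]
tool_rot: [0.168, -3.137, 0.001]
ft_force: [0.7, 0.6, -0.2]
grip_width: 0.537
grip_force: 0.0
```

Request:
{"op": "step_arm", "data": {
  "commands": [
    {"travel": [0,0,-0.04],"turn": [0,0,0]},
    {"travel": [0,0,-0.08],"turn": [0,0,0]},
    {"travel": [0,0,-0.12],"turn": [0,0,0]},
    {"travel": [0,0,-0.16],"turn": [0,0,0]},
    {"travel": [0,0,-0.16],"turn": [0,0,0]}
  ]
}}

```text
time: 14.3
position: [0.6123, 0.2606, 0.3071]
tool_rot: [-0.168, 3.128, 0.006]
ft_force: [-0.3, 0.5, 1.0]
grip_width: 0.55
grip_force: 0.0
```

Request:
{"op": "step_arm", "data": {
  "commands": [
    {"travel": [0.13,-0.187,0],"turn": [0,0,42]},
    {"travel": [0.13,-0.187,0],"turn": [0,0,42]},
    {"travel": [0.13,-0.187,0],"turn": [0,0,42]},
    {"travel": [0.13,-0.187,0],"turn": [0,0,42]},
    {"travel": [0.13,-0.187,0],"turn": [0,0,42]}
  ],
  "gripper": 0.45
}}

```text
time: 14.8
position: [0.4999, 0.0545, 0.2997]
tool_rot: [-0.983, -2.984, 0.005]
ft_force: [-0.6, 0.2, 0.8]
grip_width: 0.454
grip_force: 0.0
```

Request:
{"op": "step_arm", "data": {
  "commands": [
    {"travel": [0,0,0],"turn": [0,0,42]},
    {"travel": [0,0,0],"turn": [0,0,42]},
    {"travel": [0,0,0],"turn": [0,0,42]},
    {"travel": [0,0,0],"turn": [0,0,42]},
    {"travel": [0,0,0],"turn": [0,0,42]}
  ]
}}

```text
time: 15.3
position: [0.5013, 0.0587, 0.3]
tool_rot: [-1.981, -2.438, 0.001]
ft_force: [-0.2, 0.1, -0.3]
grip_width: 0.453
grip_force: 0.0
```

Request:
{"op": "step_arm", "data": {
  "commands": [
    {"travel": [0,0,0],"turn": [0,0,12]},
    {"travel": [0,0,0],"turn": [0,0,12]},
    {"travel": [0,0,0],"turn": [0,0,12]},
    {"travel": [0,0,0],"turn": [0,0,12]}
  ]
}}

```text
time: 15.7
position: [0.5013, 0.0588, 0.3002]
tool_rot: [-2.216, -2.226, 0.001]
ft_force: [-1.2, 0.3, 0.2]
grip_width: 0.451
grip_force: 0.0
```

```bash
python3 - <<'E'
from h import *
im,st=shot("wrist","w5");print(np.round(st["position"],4),yaw(st));t,_=shot("top","top5")
o=np.zeros((480,800,3),np.uint8);o[:384,:512]=im[:,:,::-1];o[:280,512:]=cv2.resize(t[150:260,160:350,::-1],(288,167))[:,:,:].repeat(1,0) if 0 else cv2.resize(t[150:255,165:273,::-1],(288,280))
o[280:480,512:]=cv2.resize(t[150:250,250:394,::-1],(288,200))
cv2.imwrite("pics/w5c.png",o)
from scipy.optimize import least_squares
P=np.array([[.4997,.1341],[.5594,.1543],[.5983,.2026],[.6058,.2635]])
print(least_squares(lambda c:np.hypot(*(P-c).T)-.113,[.495,.246]).x)
E
```

```text
[0.5013 0.0588 0.3002] 90.25662557443768
[0.49420425 0.24678372]
```

View pics/w5c.png

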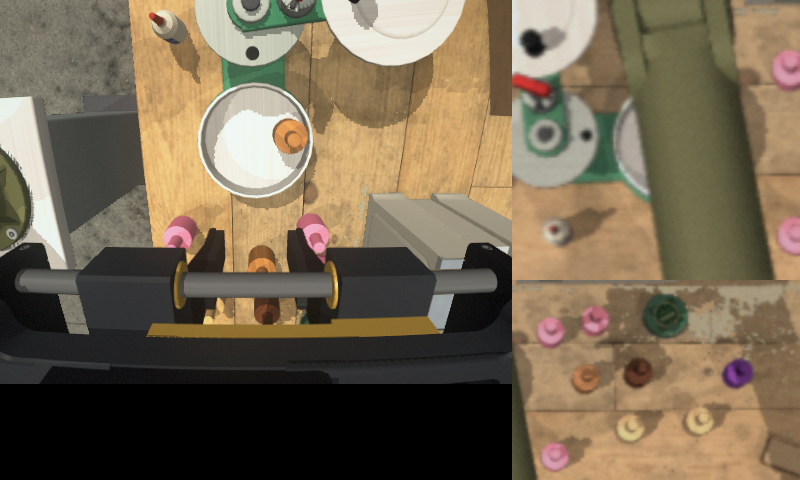

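The wrist view shows the lid swung clear, the pot rim centred at (256,140), and the orange blank_0 at (291,137) near the +x wall. All four blanks still stand on the bench.

```bash
python3 - <<'E'
from h import *
st=ctrl.get_state();im=cv2.imread("pics/w5.png")[:,:,::-1].copy()
print("pot",onz("wrist",256,140.5,.054,st).round(4))
b,m=blobs(im,(5,120,60),(18,255,255),60,(200,80,315,200));print(b)
print("b0 body?",onz("wrist",291,136.5,.055,st).round(4),"tenon",onz("wrist",294,139,.096,st).round(4))
cv2.imwrite("pics/b0.png",cv2.resize(im[95:185,245:335,::-1],None,fx=6,fy=6,interpolation=cv2.INTER_CUBIC))
t=cv2.imread("pics/top5.png")[:,:,::-1].copy()
# bench blanks: bodies by V/S mask
C=lambda x,y:(250+(x-512)/2,150+(y-280)/2)
for nm,x,y in(("brown",588,378),("dark",640,372),("tanA",631,428),("tanB",700,420)): print(nm,onz("top",*C(x,y),.05).round(3))
E
```

```text
pot [0.502  0.0939 0.054 ]
[([207.7, 92.7], [200, 80, 22, 39, 467]), ([290.0, 135.7], [273, 119, 35, 35, 926]), ([211.3, 187.7], [200, 162, 32, 38, 313])]
b0 body? [0.5494 0.0997 0.055 ] tenon [0.5482 0.1012 0.096 ]
brown [ 0.505 -0.117  0.05 ]
dark [ 0.515 -0.205  0.05 ]
tanA [ 0.42  -0.188  0.05 ]
tanB [ 0.433 -0.304  0.05 ]
```

View pics/b0.png

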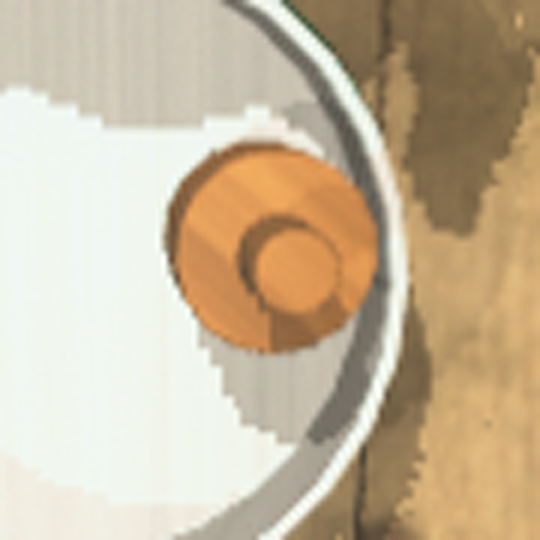

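Request:
{"op": "step_arm", "data": {
  "commands": [
    {"travel": [-0.17,-0.015,0.0],"turn": [0,0,0]},
    {"travel": [-0.17,-0.015,0.0],"turn": [0,0,0]},
    {"travel": [-0.17,-0.015,0.0],"turn": [0,0,0]},
    {"travel": [-0.17,-0.015,0.0],"turn": [0,0,0]}
  ]
}}

```text
time: 16.2
position: [0.4858, -0.1172, 0.3002]
tool_rot: [2.225, 2.217, -0.003]
ft_force: [0.4, -0.7, -0.2]
grip_width: 0.45
grip_force: 0.0
```

Request:
{"op": "step_arm", "data": {
  "commands": [
    {"travel": [-0.17,-0.015,0.0],"turn": [0,0,0]},
    {"travel": [-0.17,-0.015,0.0],"turn": [0,0,0]},
    {"travel": [-0.17,-0.015,0.0],"turn": [0,0,0]},
    {"travel": [-0.17,-0.015,0.0],"turn": [0,0,0]},
    {"travel": [-0.17,-0.015,0.0],"turn": [0,0,0]}
  ]
}}

```text
time: 16.7
position: [0.471, -0.2854, 0.2996]
tool_rot: [-2.224, -2.217, 0.001]
ft_force: [0.1, 0.7, -0.1]
grip_width: 0.447
grip_force: 0.0
```

Request:
{"op": "step_arm", "data": {
  "commands": [
    {"travel": [0,0,0],"turn": [0,0,0]},
    {"travel": [0,0,0],"turn": [0,0,0]}
  ]
}}

```text
time: 16.9
position: [0.4734, -0.2789, 0.3007]
tool_rot: [-2.214, -2.229, -0.001]
ft_force: [-0.4, 0.6, 1.2]
grip_width: 0.448
grip_force: 0.0
```

```bash
python3 - <<'E'
from h import *
im,st=shot("wrist","w6");print(np.round(st["position"],4).tolist(),np.round(st["tool_rot"],4).tolist(),yaw(st))
cv2.imwrite("pics/w6c.png",cv2.resize(im[0:250,130:430,::-1],(720,600),interpolation=cv2.INTER_CUBIC))
E
```

```text
[0.4734, -0.2789, 0.3007] [-2.214, -2.2288, -0.0009] 90.38130990141138
```

View pics/w6c.png

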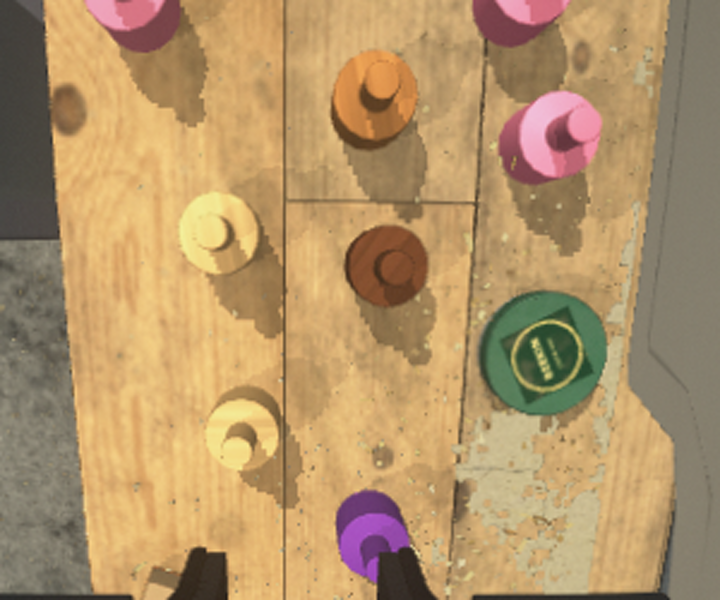

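The close view shows four real blanks with tenon tops at crop pixels: brown (384,79), dark (398,267), tan A (212,230), tan B (238,444). Pink, purple and the wax tin are separate.

```bash
python3 - <<'E'
from h import *
st=ctrl.get_state()
for nm,x,y in(("brown",384,79),("dark",398,267),("tanA",212,230),("tanB",238,444)): print(nm,onz("wrist",130+x/2.4,y/2.4,.08,st).round(4))
for nm,x,y in(("brown",376,93),("dark",388,261),("tanA",219,235),("tanB",243,434)): print(nm,onz("wrist",130+x/2.4,y/2.4,.045,st).round(4))
E
```

```text
brown [ 0.5127 -0.1146  0.08  ]
dark [ 0.5231 -0.204   0.08  ]
tanA [ 0.4274 -0.1863  0.08  ]
tanB [ 0.4386 -0.2999  0.08  ]
brown [ 0.5124 -0.114   0.045 ]
dark [ 0.5221 -0.2016  0.045 ]
tanA [ 0.4269 -0.1882  0.045 ]
tanB [ 0.4385 -0.3035  0.045 ]
```

Request:
{"op": "step_arm", "data": {
  "commands": [
    {"travel": [0.165,0.038,0.14],"turn": [0,0,0]},
    {"travel": [0.165,0.038,0.14],"turn": [0,0,0]},
    {"travel": [0.165,0.038,0.14],"turn": [0,0,0]},
    {"travel": [0.165,0.038,0.14],"turn": [0,0,0]},
    {"travel": [0.165,0.038,0.14],"turn": [0,0,0]}
  ]
}}

```text
time: 17.45
position: [0.509, -0.1093, 0.1582]
tool_rot: [-2.206, -2.232, 0.001]
ft_force: [-0.1, -0.5, -0.3]
grip_width: 0.449
grip_force: 0.0
```

Request:
{"op": "step_arm", "data": {
  "commands": [
    {"travel": [0,0,0],"turn": [0,0,0]},
    {"travel": [0,0,0],"turn": [0,0,0]}
  ]
}}

```text
time: 17.65
position: [0.5103, -0.1159, 0.1613]
tool_rot: [2.215, 2.226, -0.001]
ft_force: [0.2, -0.3, 0.6]
grip_width: 0.45
grip_force: 0.0
```

```bash
python3 - <<'E'
from h import *
print(go((.5110,-.1143,.063),90))
E
```

```text
([1.8, 0.6, 98.3], [0.0, 0.1, 0.3])
```

Request:
{"op": "step_arm", "data": {
  "commands": [
    {"travel": [0.0015,0.001,0.03],"turn": [0,0,0]},
    {"travel": [0.0015,0.001,0.06],"turn": [0,0,0]},
    {"travel": [0.0015,0.001,0.085],"turn": [0,0,0]},
    {"travel": [0.0015,0.001,0.098],"turn": [0,0,0]},
    {"travel": [0.0015,0.001,0.098],"turn": [0,0,0]}
  ]
}}

```text
time: 18.15
position: [0.5103, -0.1158, 0.0619]
tool_rot: [-2.219, -2.222, 0.002]
ft_force: [-0.2, 0.3, -0.1]
grip_width: 0.449
grip_force: 0.0
```

Request:
{"op": "step_arm", "data": {
  "commands": [
    {"travel": [0,0,0],"turn": [0,0,0]},
    {"travel": [0,0,0],"turn": [0,0,0]},
    {"travel": [0,0,0],"turn": [0,0,0]},
    {"travel": [0,0,0],"turn": [0,0,0]},
    {"travel": [0,0,0],"turn": [0,0,0]}
  ],
  "gripper": 0.0,
  "force": 30
}}

```text
time: 18.65
position: [0.5118, -0.1148, 0.0636]
tool_rot: [2.217, 2.224, 0.001]
ft_force: [-0.6, 0.5, 5.0]
grip_width: 0.199
grip_force: 30.0
```

Request:
{"op": "step_arm", "data": {
  "commands": [
    {"travel": [0,0,0],"turn": [0,0,0]},
    {"travel": [0,0,-0.03],"turn": [0,0,0]},
    {"travel": [0,0,-0.06],"turn": [0,0,0]},
    {"travel": [0,0,-0.09],"turn": [0,0,0]},
    {"travel": [0,0,-0.12],"turn": [0,0,0]}
  ]
}}

```text
time: 19.15
position: [0.5106, -0.1143, 0.1834]
tool_rot: [-2.217, -2.225, 0.001]
ft_force: [-0.1, -0.6, -1.0]
grip_width: 0.197
grip_force: 30.0
```

Request:
{"op": "step_arm", "data": {
  "commands": [
    {"travel": [0.207,-0.009,0],"turn": [0,0,0]},
    {"travel": [0.207,-0.009,0],"turn": [0,0,0]},
    {"travel": [0.207,-0.009,0],"turn": [0,0,0]},
    {"travel": [0.207,-0.009,0],"turn": [0,0,0]},
    {"travel": [0.207,-0.009,0],"turn": [0,0,0]}
  ]
}}

```text
time: 19.65
position: [0.4998, 0.1003, 0.183]
tool_rot: [-2.205, -2.235, -0.004]
ft_force: [0.3, -0.5, -0.2]
grip_width: 0.198
grip_force: 30.0
```

Request:
{"op": "step_arm", "data": {
  "commands": [
    {"travel": [0,0,0],"turn": [0,0,0]},
    {"travel": [0,0,0],"turn": [0,0,0]}
  ]
}}

```text
time: 19.85
position: [0.5014, 0.091, 0.1822]
tool_rot: [2.219, 2.223, -0.002]
ft_force: [-0.1, -0.0, -0.7]
grip_width: 0.202
grip_force: 30.0
```

```bash
python3 - <<'E'
from h import *
print(go((.5005,.0933,.080),90))
E
```

```text
([2.5, -0.8, 102.2], [-0.0, 0.1, 0.1])
```

Request:
{"op": "step_arm", "data": {
  "commands": [
    {"travel": [0.001,-0.001,0.03],"turn": [0,0,0]},
    {"travel": [0.001,-0.001,0.06],"turn": [0,0,0]},
    {"travel": [0.001,-0.001,0.08],"turn": [0,0,0]},
    {"travel": [0.001,-0.001,0.095],"turn": [0,0,0]},
    {"travel": [0.001,-0.001,0.101],"turn": [0,0,0]}
  ]
}}

```text
time: 20.35
position: [0.4998, 0.0915, 0.0799]
tool_rot: [-2.22, -2.221, 0.003]
ft_force: [-0.1, 0.2, -0.3]
grip_width: 0.196
grip_force: 30.0
```

Request:
{"op": "step_arm", "data": {
  "commands": [
    {"travel": [0,0,0],"turn": [0,0,0]},
    {"travel": [0,0,0.001],"turn": [0,0,0]}
  ]
}}

```text
time: 20.55
position: [0.5013, 0.0933, 0.0814]
tool_rot: [2.218, 2.223, 0.002]
ft_force: [-0.3, 0.5, -0.4]
grip_width: 0.199
grip_force: 30.0
```

Request:
{"op": "step_arm", "data": {
  "commands": [
    {"travel": [0,0,0],"turn": [0,0,0]},
    {"travel": [0,0,0],"turn": [0,0,0]},
    {"travel": [0,0,0],"turn": [0,0,0]},
    {"travel": [0,0,0],"turn": [0,0,0]}
  ],
  "gripper": 0.4
}}

```text
time: 20.95
position: [0.5006, 0.0935, 0.0809]
tool_rot: [2.217, 2.224, 0.0]
ft_force: [-0.2, -0.4, -0.6]
grip_width: 0.386
grip_force: 0.0
```

Request:
{"op": "step_arm", "data": {
  "commands": [
    {"travel": [0,0,-0.03],"turn": [0,0,0]},
    {"travel": [0,0,-0.06],"turn": [0,0,0]},
    {"travel": [0,0,-0.1],"turn": [0,0,0]},
    {"travel": [0,0,-0.14],"turn": [0,0,0]},
    {"travel": [0,0,-0.14],"turn": [0,0,0]}
  ]
}}

```text
time: 21.45
position: [0.5036, 0.0945, 0.226]
tool_rot: [2.213, 2.22, 0.011]
ft_force: [0.2, 0.8, 1.1]
grip_width: 0.403
grip_force: 0.0
```

Request:
{"op": "step_arm", "data": {
  "commands": [
    {"travel": [-0.25,0,0],"turn": [0,0,0]},
    {"travel": [-0.25,0,0],"turn": [0,0,0]},
    {"travel": [-0.25,0,0],"turn": [0,0,0]},
    {"travel": [-0.25,0,0],"turn": [0,0,0]},
    {"travel": [-0.25,0,0],"turn": [0,0,0]}
  ]
}}

```text
time: 21.95
position: [0.5007, -0.1586, 0.2203]
tool_rot: [2.217, 2.225, -0.001]
ft_force: [0.9, 0.7, 0.8]
grip_width: 0.401
grip_force: 0.0
```

Request:
{"op": "step_arm", "data": {
  "commands": [
    {"travel": [-0.09,0.0,0],"turn": [0,0,0]},
    {"travel": [-0.09,0.0,0],"turn": [0,0,0]},
    {"travel": [-0.09,0.0,0],"turn": [0,0,0]},
    {"travel": [-0.09,0.0,0],"turn": [0,0,0]}
  ]
}}

```text
time: 22.35
position: [0.5009, -0.2472, 0.2196]
tool_rot: [-2.219, -2.221, -0.001]
ft_force: [-0.1, 0.7, 0.3]
grip_width: 0.401
grip_force: 0.0
```

```bash
python3 - <<'E'
from h import *
im,st=shot("wrist","w7");print(np.round(st["position"],4).tolist(),yaw(st));t,_=shot("top","top7")
b,m=blobs(im,(2,120,20),(11,255,160),100,(130,0,430,240));print("dark",b)
for p in b: print(onz("wrist",*p[0],.04,st).round(3))
# differences vs earlier top view around bench blanks
a=cv2.imread("pics/top5.png")[:,:,::-1].astype(int)
d=(np.abs(a-t).max(2)>40).astype(np.uint8)
n,l,s,c=cv2.connectedComponentsWithStats(d[:,262:380].copy())
print([(c[i].round(0).tolist(),s[i,4]) for i in range(1,n) if s[i,4]>12])
E
```

```text
[0.5009, -0.2472, 0.2196] 90.04370626579843
dark [([269.7, 132.6], [256, 121, 36, 29, 346]), ([279.8, 144.8], [266, 135, 28, 20, 245])]
[ 0.517 -0.195  0.04 ]
[ 0.529 -0.208  0.04 ]
[([79.0, 210.0], np.int32(5028)), ([112.0, 145.0], np.int32(27)), ([48.0, 166.0], np.int32(346)), ([26.0, 168.0], np.int32(13)), ([34.0, 182.0], np.int32(16)), ([114.0, 211.0], np.int32(145)), ([117.0, 234.0], np.int32(18)), ([3.0, 275.0], np.int32(168)), ([34.0, 350.0], np.int32(958)), ([8.0, 316.0], np.int32(237)), ([77.0, 313.0], np.int32(30)), ([2.0, 324.0], np.int32(13)), ([13.0, 332.0], np.int32(32)), ([2.0, 339.0], np.int32(32)), ([5.0, 367.0], np.int32(313)), ([67.0, 374.0], np.int32(82)), ([59.0, 378.0], np.int32(46))]
```

Request:
{"op": "step_arm", "data": {
  "commands": [
    {"travel": [0.0447,0.0215,0.05],"turn": [0,0,0]},
    {"travel": [0.0447,0.0215,0.08],"turn": [0,0,0]},
    {"travel": [0.0447,0.0215,0.11],"turn": [0,0,0]},
    {"travel": [0.0447,0.0215,0.14],"turn": [0,0,0]},
    {"travel": [0.0447,0.0215,0.157],"turn": [0,0,0]}
  ]
}}

```text
time: 22.95
position: [0.5217, -0.1991, 0.0613]
tool_rot: [-2.212, -2.227, 0.001]
ft_force: [-0.4, 0.5, 0.3]
grip_width: 0.405
grip_force: 0.0
```

Request:
{"op": "step_arm", "data": {
  "commands": [
    {"travel": [0,0,0],"turn": [0,0,0]},
    {"travel": [0,0,0],"turn": [0,0,0]},
    {"travel": [0,0,0],"turn": [0,0,0]},
    {"travel": [0,0,0],"turn": [0,0,0]},
    {"travel": [0,0,0],"turn": [0,0,0]}
  ],
  "gripper": 0.0,
  "force": 30
}}

```text
time: 23.45
position: [0.5234, -0.202, 0.0646]
tool_rot: [2.217, 2.224, 0.0]
ft_force: [-0.4, 0.4, 3.4]
grip_width: 0.199
grip_force: 29.8
```

Request:
{"op": "step_arm", "data": {
  "commands": [
    {"travel": [0,0,0],"turn": [0,0,0]},
    {"travel": [0,0,-0.03],"turn": [0,0,0]},
    {"travel": [0,0,-0.06],"turn": [0,0,0]},
    {"travel": [0,0,-0.09],"turn": [0,0,0]},
    {"travel": [0,0,-0.125],"turn": [0,0,0]}
  ]
}}

```text
time: 23.95
position: [0.522, -0.2017, 0.189]
tool_rot: [-2.217, -2.224, 0.001]
ft_force: [0.3, -0.2, -1.1]
grip_width: 0.196
grip_force: 29.8
```

Request:
{"op": "step_arm", "data": {
  "commands": [
    {"travel": [0.2,0,0],"turn": [0,0,0]},
    {"travel": [0.2,0,0],"turn": [0,0,0]},
    {"travel": [0.2,0,0],"turn": [0,0,0]},
    {"travel": [0.2,0,0],"turn": [0,0,0]},
    {"travel": [0.2,0,0],"turn": [0,0,0]}
  ]
}}

```text
time: 24.45
position: [0.5215, 0.0074, 0.1892]
tool_rot: [-2.203, -2.237, -0.005]
ft_force: [0.1, -0.0, -0.5]
grip_width: 0.197
grip_force: 29.8
```

Request:
{"op": "step_arm", "data": {
  "commands": [
    {"travel": [0.143,-0.0015,0],"turn": [0,0,0]},
    {"travel": [0.143,-0.0015,0],"turn": [0,0,0]},
    {"travel": [0.143,-0.0015,0],"turn": [0,0,0]},
    {"travel": [0.143,-0.0015,0],"turn": [0,0,0]},
    {"travel": [0.143,-0.0015,0],"turn": [0,0,0]}
  ]
}}

```text
time: 24.95
position: [0.5199, 0.1421, 0.1884]
tool_rot: [2.214, 2.228, -0.001]
ft_force: [0.1, -1.0, -0.9]
grip_width: 0.201
grip_force: 29.8
```

Request:
{"op": "step_arm", "data": {
  "commands": [
    {"travel": [0,0,0],"turn": [0,0,0]},
    {"travel": [0,0,0],"turn": [0,0,0]}
  ]
}}

```text
time: 25.15
position: [0.5206, 0.1391, 0.1883]
tool_rot: [2.221, 2.221, -0.001]
ft_force: [0.4, -0.8, -0.1]
grip_width: 0.195
grip_force: 29.8
```

```bash
python3 - <<'E'
from h import *
print(go((.521,.1403,.081),90))
im,st=shot("wrist","w8")
E
```

```text
([1.3, 0.4, 107.3], [-0.0, 0.1, -0.0])
```

Request:
{"op": "step_arm", "data": {
  "commands": [
    {"travel": [0.001,0,0.03],"turn": [0,0,0]},
    {"travel": [0.001,0,0.06],"turn": [0,0,0]},
    {"travel": [0.001,0,0.085],"turn": [0,0,0]},
    {"travel": [0.001,0,0.1],"turn": [0,0,0]},
    {"travel": [0.001,0,0.106],"turn": [0,0,0]}
  ]
}}

```text
time: 25.7
position: [0.5195, 0.141, 0.0811]
tool_rot: [-2.218, -2.223, 0.004]
ft_force: [-1.5, -3.3, 0.7]
grip_width: 0.194
grip_force: 30.0
```

Request:
{"op": "step_arm", "data": {
  "commands": [
    {"travel": [0,0,0],"turn": [0,0,0]},
    {"travel": [0,0,0.001],"turn": [0,0,0]}
  ]
}}

```text
time: 25.9
position: [0.5198, 0.141, 0.082]
tool_rot: [2.218, 2.224, -0.004]
ft_force: [-4.3, -3.3, 3.0]
grip_width: 0.2
grip_force: 30.0
```

Request:
{"op": "step_arm", "data": {
  "commands": [
    {"travel": [0,0,0],"turn": [0,0,0]},
    {"travel": [0,0,0],"turn": [0,0,0]},
    {"travel": [0,0,0],"turn": [0,0,0]},
    {"travel": [0,0,0],"turn": [0,0,0]}
  ],
  "gripper": 0.4
}}

```text
time: 26.3
position: [0.5209, 0.1427, 0.0822]
tool_rot: [2.217, 2.225, 0.003]
ft_force: [-0.2, 0.2, 0.4]
grip_width: 0.385
grip_force: 0.0
```

Request:
{"op": "step_arm", "data": {
  "commands": [
    {"travel": [0,0,-0.03],"turn": [0,0,0]},
    {"travel": [0,0,-0.06],"turn": [0,0,0]},
    {"travel": [0,0,-0.1],"turn": [0,0,0]},
    {"travel": [0,0,-0.14],"turn": [0,0,0]},
    {"travel": [0,0,-0.14],"turn": [0,0,0]}
  ]
}}

```text
time: 26.8
position: [0.5235, 0.144, 0.2274]
tool_rot: [2.213, 2.221, 0.013]
ft_force: [0.1, 0.7, -0.2]
grip_width: 0.402
grip_force: 0.0
```

```bash
cat >> h.py <<'E'
def chk(t):
    a=cv2.imread("pics/top0.png")[:,:,::-1].astype(float)
    for nm,x,y in(("tanA",309,224),("tanB",344,220)):
        A=a[y-9:y+9,x-9:x+9];r=cv2.matchTemplate(t[y-30:y+30,x-30:x+30].copy(),A.astype(np.uint8),cv2.TM_CCOEFF_NORMED)
        _,m,_,l=cv2.minMaxLoc(r);print(nm,"score",round(m,3),"shift",l[0]-21,l[1]-21)
E
python3 - <<'E'
from h import *
t,st=shot("top","top9");chk(t);print(np.round(st["position"],4))
E
```

```text
tanA score 0.997 shift 0 0
tanB score 0.997 shift 0 0
[0.5235 0.144  0.2274]
```

Request:
{"op": "step_arm", "data": {
  "commands": [
    {"travel": [-0.2,-0.04,0],"turn": [0,0,0]},
    {"travel": [-0.2,-0.04,0],"turn": [0,0,0]},
    {"travel": [-0.2,-0.04,0],"turn": [0,0,0]},
    {"travel": [-0.2,-0.04,0],"turn": [0,0,0]},
    {"travel": [-0.2,-0.04,0],"turn": [0,0,0]}
  ]
}}

```text
time: 27.35
position: [0.4786, -0.0658, 0.2201]
tool_rot: [2.23, 2.212, -0.006]
ft_force: [0.1, 0.0, -0.6]
grip_width: 0.402
grip_force: 0.0
```

Request:
{"op": "step_arm", "data": {
  "commands": [
    {"travel": [-0.129,-0.055,0.08],"turn": [0,0,0]},
    {"travel": [-0.129,-0.055,0.08],"turn": [0,0,0]},
    {"travel": [-0.129,-0.055,0.08],"turn": [0,0,0]},
    {"travel": [-0.129,-0.055,0.08],"turn": [0,0,0]},
    {"travel": [-0.129,-0.055,0.08],"turn": [0,0,0]}
  ]
}}

```text
time: 27.85
position: [0.4244, -0.1877, 0.1396]
tool_rot: [-2.219, -2.218, 0.001]
ft_force: [0.1, 0.9, 1.0]
grip_width: 0.399
grip_force: 0.0
```

Request:
{"op": "step_arm", "data": {
  "commands": [
    {"travel": [0,0,0],"turn": [0,0,0]},
    {"travel": [0,0,0],"turn": [0,0,0]}
  ]
}}

```text
time: 28.05
position: [0.4278, -0.1854, 0.1423]
tool_rot: [2.213, 2.228, 0.001]
ft_force: [-0.1, 0.7, -0.2]
grip_width: 0.397
grip_force: 0.0
```

```bash
python3 - <<'E'
from h import *
print(go((.426,-.187,.063),90))
E
```

```text
([-1.6, -1.9, 79.3], [0.1, 0.0, 0.4])
```

Request:
{"op": "step_arm", "data": {
  "commands": [
    {"travel": [-0.001,-0.001,0.02],"turn": [0,0,0]},
    {"travel": [-0.001,-0.001,0.04],"turn": [0,0,0]},
    {"travel": [-0.001,-0.001,0.06],"turn": [0,0,0]},
    {"travel": [-0.001,-0.001,0.078],"turn": [0,0,0]},
    {"travel": [-0.001,-0.001,0.078],"turn": [0,0,0]}
  ]
}}

```text
time: 28.55
position: [0.4248, -0.1861, 0.0623]
tool_rot: [-2.213, -2.226, 0.0]
ft_force: [-0.2, 0.4, 0.2]
grip_width: 0.403
grip_force: 0.0
```

Request:
{"op": "step_arm", "data": {
  "commands": [
    {"travel": [0,0,0],"turn": [0,0,0]},
    {"travel": [0,0,0],"turn": [0,0,0]},
    {"travel": [0,0,0],"turn": [0,0,0]},
    {"travel": [0,0,0],"turn": [0,0,0]},
    {"travel": [0,0,0],"turn": [0,0,0]}
  ],
  "gripper": 0.0,
  "force": 30
}}

```text
time: 29.05
position: [0.4261, -0.1884, 0.0646]
tool_rot: [2.217, 2.223, 0.001]
ft_force: [-0.2, 1.0, 5.5]
grip_width: 0.199
grip_force: 30.0
```

Request:
{"op": "step_arm", "data": {
  "commands": [
    {"travel": [0,0,0],"turn": [0,0,0]},
    {"travel": [0,0,-0.03],"turn": [0,0,0]},
    {"travel": [0,0,-0.06],"turn": [0,0,0]},
    {"travel": [0,0,-0.09],"turn": [0,0,0]},
    {"travel": [0,0,-0.125],"turn": [0,0,0]}
  ]
}}

```text
time: 29.55
position: [0.4244, -0.1878, 0.1891]
tool_rot: [-2.217, -2.224, 0.001]
ft_force: [-0.6, -0.0, -0.0]
grip_width: 0.196
grip_force: 30.0
```

Request:
{"op": "step_arm", "data": {
  "commands": [
    {"travel": [0.14,0.09,0],"turn": [0,0,0]},
    {"travel": [0.14,0.09,0],"turn": [0,0,0]},
    {"travel": [0.14,0.09,0],"turn": [0,0,0]},
    {"travel": [0.14,0.09,0],"turn": [0,0,0]},
    {"travel": [0.14,0.09,0],"turn": [0,0,0]}
  ]
}}

```text
time: 30.05
position: [0.5157, -0.0442, 0.1885]
tool_rot: [-2.211, -2.231, -0.003]
ft_force: [-0.3, 0.6, -0.6]
grip_width: 0.192
grip_force: 30.0
```

Request:
{"op": "step_arm", "data": {
  "commands": [
    {"travel": [0.099,0.017,0],"turn": [0,0,0]},
    {"travel": [0.099,0.017,0],"turn": [0,0,0]},
    {"travel": [0.099,0.017,0],"turn": [0,0,0]},
    {"travel": [0.099,0.017,0],"turn": [0,0,0]},
    {"travel": [0.099,0.017,0],"turn": [0,0,0]}
  ]
}}

```text
time: 30.55
position: [0.5312, 0.0486, 0.1881]
tool_rot: [2.221, 2.221, -0.003]
ft_force: [-1.5, -0.1, -1.6]
grip_width: 0.197
grip_force: 30.0
```

Request:
{"op": "step_arm", "data": {
  "commands": [
    {"travel": [0,0,0],"turn": [0,0,0]},
    {"travel": [0,0,0],"turn": [0,0,0]}
  ]
}}

```text
time: 30.75
position: [0.5314, 0.0493, 0.1884]
tool_rot: [2.221, 2.221, -0.001]
ft_force: [-0.0, -0.3, -0.8]
grip_width: 0.198
grip_force: 30.0
```

```bash
python3 - <<'E'
from h import *
print(go((.5331,.0522,.081),90))
im,st=shot("wrist","w10");print(np.round(st["position"],4).tolist(),np.round(st["tool_rot"],4).tolist())
cv2.imwrite("pics/w10c.png",cv2.resize(im[40:290,130:410,::-1],(672,600),interpolation=cv2.INTER_CUBIC))
E
```

```text
([2.9, 1.7, 107.4], [-0.0, 0.0, 0.0])
[0.5314, 0.0493, 0.1884] [2.221, 2.2214, -0.0013]
```

View pics/w10c.png

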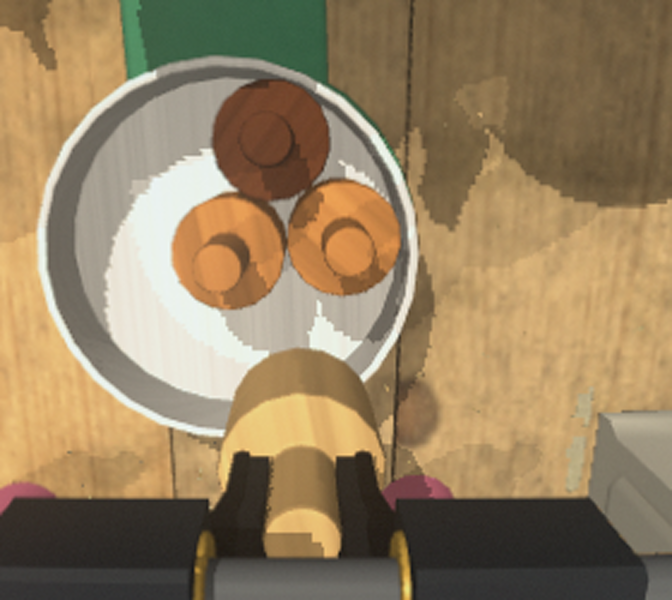

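View: dark blank, brown middle blank and blank_0 all upright in the pot, tan A held in the gripper. Measuring their axes.

```bash
python3 - <<'E'
from h import *
st=dict(position=[0.5314,0.0493,0.1884],tool_rot=[2.221,2.2214,-.0013])
f=lambda x,y,z:onz("wrist",130+x/2.4,40+y/2.4,z,st)[:2].round(4)
P=dict(mid=f(216,266,.096),b0=f(348,248,.096),dark=f(267,139,.096));C=f(228,247,.054);print(P,"C",C)
Q=[(.5331,.0522),(.4709,.132),(.530,.050),(.452,.094)]
for q in Q: print(q,"wall",np.hypot(*(np.array(q)-C)).round(4),{k:np.hypot(*(np.array(q)-v)).round(4) for k,v in P.items()})
E
```

```text
{'mid': array([0.5017, 0.0947]), 'b0': array([0.5478, 0.101 ]), 'dark': array([0.5201, 0.1373])} C [0.5017 0.0958]
(0.5331, 0.0522) wall 0.0537 {'mid': np.float64(0.0528), 'b0': np.float64(0.051), 'dark': np.float64(0.0861)}
(0.4709, 0.132) wall 0.0475 {'mid': np.float64(0.0484), 'b0': np.float64(0.0829), 'dark': np.float64(0.0495)}
(0.53, 0.05) wall 0.0538 {'mid': np.float64(0.0529), 'b0': np.float64(0.054), 'dark': np.float64(0.0879)}
(0.452, 0.094) wall 0.0497 {'mid': np.float64(0.0497), 'b0': np.float64(0.0961), 'dark': np.float64(0.0807)}
```

Request:
{"op": "step_arm", "data": {
  "commands": [
    {"travel": [0.004,0,0.03],"turn": [0,0,0]},
    {"travel": [0.004,0,0.06],"turn": [0,0,0]},
    {"travel": [0.004,0,0.085],"turn": [0,0,0]},
    {"travel": [0.004,0,0.1],"turn": [0,0,0]},
    {"travel": [0.004,0,0.106],"turn": [0,0,0]}
  ]
}}

```text
time: 31.3
position: [0.5307, 0.0547, 0.0811]
tool_rot: [-2.217, -2.223, 0.003]
ft_force: [0.5, -0.3, -1.0]
grip_width: 0.193
grip_force: 30.0
```

Request:
{"op": "step_arm", "data": {
  "commands": [
    {"travel": [0,0,0],"turn": [0,0,0]},
    {"travel": [0,0,0.001],"turn": [0,0,0]}
  ]
}}

```text
time: 31.5
position: [0.5325, 0.0553, 0.0827]
tool_rot: [2.217, 2.224, 0.002]
ft_force: [-0.3, 0.1, -0.6]
grip_width: 0.2
grip_force: 30.0
```

Request:
{"op": "step_arm", "data": {
  "commands": [
    {"travel": [0,0,0],"turn": [0,0,0]},
    {"travel": [0,0,0],"turn": [0,0,0]},
    {"travel": [0,0,0],"turn": [0,0,0]},
    {"travel": [0,0,0],"turn": [0,0,0]}
  ],
  "gripper": 0.4
}}

```text
time: 31.9
position: [0.5317, 0.0552, 0.0819]
tool_rot: [2.218, 2.224, 0.0]
ft_force: [1.2, 0.5, -0.4]
grip_width: 0.38
grip_force: 0.0
```

Request:
{"op": "step_arm", "data": {
  "commands": [
    {"travel": [0,0,-0.03],"turn": [0,0,0]},
    {"travel": [0,0,-0.06],"turn": [0,0,0]},
    {"travel": [0,0,-0.1],"turn": [0,0,0]},
    {"travel": [0,0,-0.14],"turn": [0,0,0]},
    {"travel": [0,0,-0.14],"turn": [0,0,0]}
  ]
}}

```text
time: 32.4
position: [0.5348, 0.0562, 0.2273]
tool_rot: [2.213, 2.22, 0.01]
ft_force: [0.7, 0.2, -0.1]
grip_width: 0.402
grip_force: 0.0
```

```bash
python3 - <<'E'
from h import *
t,st=shot("top","top11");chk(t);print(go((.438,-.302,.14),90))
E
```

```text
tanA score 0.615 shift 19 -2
tanB score 0.996 shift 0 0
([-357.3, -96.9, 84.2], [0.3, 0.0, 0.2])
```

Request:
{"op": "step_arm", "data": {
  "commands": [
    {"travel": [-0.2,-0.04,0],"turn": [0,0,0]},
    {"travel": [-0.2,-0.04,0],"turn": [0,0,0]},
    {"travel": [-0.2,-0.04,0],"turn": [0,0,0]},
    {"travel": [-0.2,-0.04,0],"turn": [0,0,0]},
    {"travel": [-0.2,-0.04,0],"turn": [0,0,0]}
  ]
}}

```text
time: 32.95
position: [0.4891, -0.1531, 0.2198]
tool_rot: [-2.23, -2.211, 0.006]
ft_force: [-0.2, 0.3, -0.4]
grip_width: 0.398
grip_force: 0.0
```

Request:
{"op": "step_arm", "data": {
  "commands": [
    {"travel": [-0.157,-0.054,0.08],"turn": [0,0,0]},
    {"travel": [-0.157,-0.054,0.08],"turn": [0,0,0]},
    {"travel": [-0.157,-0.054,0.08],"turn": [0,0,0]},
    {"travel": [-0.157,-0.054,0.08],"turn": [0,0,0]},
    {"travel": [-0.157,-0.054,0.08],"turn": [0,0,0]}
  ]
}}

```text
time: 33.45
position: [0.4339, -0.3058, 0.1375]
tool_rot: [-2.222, -2.212, 0.004]
ft_force: [-0.2, -0.4, -1.3]
grip_width: 0.401
grip_force: 0.0
```

Request:
{"op": "step_arm", "data": {
  "commands": [
    {"travel": [0,0,0],"turn": [0,0,0]},
    {"travel": [0,0,0],"turn": [0,0,0]}
  ]
}}

```text
time: 33.65
position: [0.4395, -0.3004, 0.1415]
tool_rot: [-2.215, -2.227, -0.001]
ft_force: [0.4, 0.4, -0.7]
grip_width: 0.398
grip_force: 0.0
```

```bash
python3 - <<'E'
from h import *
print(go((.4375,-.302,.063),90))
E
```

```text
([-1.7, -2.0, 78.5], [0.0, -0.0, 0.3])
```

Request:
{"op": "step_arm", "data": {
  "commands": [
    {"travel": [-0.001,-0.001,0.02],"turn": [0,0,0]},
    {"travel": [-0.001,-0.001,0.04],"turn": [0,0,0]},
    {"travel": [-0.001,-0.001,0.06],"turn": [0,0,0]},
    {"travel": [-0.001,-0.001,0.078],"turn": [0,0,0]},
    {"travel": [-0.001,-0.001,0.078],"turn": [0,0,0]}
  ]
}}

```text
time: 34.15
position: [0.4371, -0.3005, 0.0619]
tool_rot: [-2.212, -2.225, -0.0]
ft_force: [-0.6, 0.1, -0.6]
grip_width: 0.401
grip_force: 0.0
```

Request:
{"op": "step_arm", "data": {
  "commands": [
    {"travel": [0,0,0],"turn": [0,0,0]},
    {"travel": [0,0,0],"turn": [0,0,0]},
    {"travel": [0,0,0],"turn": [0,0,0]},
    {"travel": [0,0,0],"turn": [0,0,0]},
    {"travel": [0,0,0],"turn": [0,0,0]}
  ],
  "gripper": 0.0,
  "force": 30
}}

```text
time: 34.65
position: [0.4383, -0.3035, 0.0646]
tool_rot: [2.217, 2.224, 0.0]
ft_force: [-0.9, 0.4, 4.8]
grip_width: 0.199
grip_force: 29.9
```

Request:
{"op": "step_arm", "data": {
  "commands": [
    {"travel": [0,0,0],"turn": [0,0,0]},
    {"travel": [0,0,-0.03],"turn": [0,0,0]},
    {"travel": [0,0,-0.06],"turn": [0,0,0]},
    {"travel": [0,0,-0.09],"turn": [0,0,0]},
    {"travel": [0,0,-0.125],"turn": [0,0,0]}
  ]
}}

```text
time: 35.15
position: [0.4368, -0.3026, 0.1888]
tool_rot: [-2.217, -2.224, 0.0]
ft_force: [-0.2, 0.2, -0.1]
grip_width: 0.199
grip_force: 29.9
```

Request:
{"op": "step_arm", "data": {
  "commands": [
    {"travel": [0.22,0.035,0],"turn": [0,0,0]},
    {"travel": [0.22,0.035,0],"turn": [0,0,0]},
    {"travel": [0.22,0.035,0],"turn": [0,0,0]},
    {"travel": [0.22,0.035,0],"turn": [0,0,0]},
    {"travel": [0.22,0.035,0],"turn": [0,0,0]}
  ]
}}

```text
time: 35.65
position: [0.4721, -0.0775, 0.1886]
tool_rot: [-2.211, -2.231, -0.001]
ft_force: [0.1, 0.2, -0.7]
grip_width: 0.2
grip_force: 29.9
```

Request:
{"op": "step_arm", "data": {
  "commands": [
    {"travel": [0.216,-0.002,0],"turn": [0,0,0]},
    {"travel": [0.216,-0.002,0],"turn": [0,0,0]},
    {"travel": [0.216,-0.002,0],"turn": [0,0,0]},
    {"travel": [0.216,-0.002,0],"turn": [0,0,0]},
    {"travel": [0.216,-0.002,0],"turn": [0,0,0]}
  ]
}}

```text
time: 36.15
position: [0.4679, 0.1393, 0.1889]
tool_rot: [-2.209, -2.233, -0.003]
ft_force: [-0.2, -0.3, -0.2]
grip_width: 0.199
grip_force: 29.9
```

Request:
{"op": "step_arm", "data": {
  "commands": [
    {"travel": [0,0,0],"turn": [0,0,0]},
    {"travel": [0,0,0],"turn": [0,0,0]},
    {"travel": [0,0,0],"turn": [0,0,0]}
  ]
}}

```text
time: 36.45
position: [0.4694, 0.131, 0.1882]
tool_rot: [2.221, 2.222, -0.002]
ft_force: [0.3, -0.3, -0.8]
grip_width: 0.195
grip_force: 29.9
```

```bash
python3 - <<'E'
from h import *
print(go((.4711,.1338,.082),90))
E
```

```text
([2.9, 1.7, 106.2], [-0.0, 0.1, 0.0])
```

Request:
{"op": "step_arm", "data": {
  "commands": [
    {"travel": [0.0015,0.001,0.03],"turn": [0,0,0]},
    {"travel": [0.0015,0.001,0.06],"turn": [0,0,0]},
    {"travel": [0.0015,0.001,0.085],"turn": [0,0,0]},
    {"travel": [0.0015,0.001,0.1],"turn": [0,0,0]},
    {"travel": [0.0015,0.001,0.106],"turn": [0,0,0]}
  ]
}}

```text
time: 36.95
position: [0.4703, 0.1322, 0.0814]
tool_rot: [2.221, 2.222, -0.003]
ft_force: [1.1, -2.9, 1.8]
grip_width: 0.198
grip_force: 29.8
```

Request:
{"op": "step_arm", "data": {
  "commands": [
    {"travel": [0,0,0],"turn": [0,0,0]},
    {"travel": [0,0,0.001],"turn": [0,0,0]}
  ]
}}

```text
time: 37.15
position: [0.4709, 0.1328, 0.0821]
tool_rot: [2.218, 2.222, -0.002]
ft_force: [1.0, -5.3, 1.1]
grip_width: 0.196
grip_force: 29.8
```

Request:
{"op": "step_arm", "data": {
  "commands": [
    {"travel": [0,0,0],"turn": [0,0,0]},
    {"travel": [0,0,0],"turn": [0,0,0]},
    {"travel": [0,0,0],"turn": [0,0,0]},
    {"travel": [0,0,0],"turn": [0,0,0]}
  ],
  "gripper": 0.4
}}

```text
time: 37.55
position: [0.4704, 0.1352, 0.082]
tool_rot: [2.217, 2.225, 0.001]
ft_force: [-0.7, 0.3, 0.6]
grip_width: 0.388
grip_force: 0.0
```

Request:
{"op": "step_arm", "data": {
  "commands": [
    {"travel": [0,0,-0.03],"turn": [0,0,0]},
    {"travel": [0,0,-0.06],"turn": [0,0,0]},
    {"travel": [0,0,-0.1],"turn": [0,0,0]},
    {"travel": [0,0,-0.14],"turn": [0,0,0]},
    {"travel": [0,0,-0.2],"turn": [0,0,0]}
  ]
}}

```text
time: 38.05
position: [0.4692, 0.1348, 0.2723]
tool_rot: [-2.216, -2.225, 0.002]
ft_force: [1.3, -0.6, 0.3]
grip_width: 0.398
grip_force: 0.0
```

Request:
{"op": "step_arm", "data": {
  "commands": [
    {"travel": [-0.03,0.06,-0.02],"turn": [0,0,0]},
    {"travel": [-0.03,0.06,-0.02],"turn": [0,0,0]},
    {"travel": [-0.03,0.06,-0.02],"turn": [0,0,0]},
    {"travel": [-0.03,0.06,-0.02],"turn": [0,0,0]},
    {"travel": [-0.03,0.06,-0.02],"turn": [0,0,0]}
  ]
}}

```text
time: 38.55
position: [0.5292, 0.1059, 0.291]
tool_rot: [-2.215, -2.226, 0.001]
ft_force: [0.3, 0.2, 0.9]
grip_width: 0.399
grip_force: 0.0
```

```bash
python3 - <<'E'
from h import *
im,st=shot("wrist","w12");print(np.round(st["position"],4).tolist(),np.round(st["tool_rot"],4).tolist(),yaw(st))
cv2.imwrite("pics/w12c.png",cv2.resize(im[0:250,120:452,::-1],(796,600),interpolation=cv2.INTER_CUBIC))
E
```

```text
[0.5292, 0.1059, 0.291] [-2.215, -2.2262, 0.0014] 90.29038225539327
```

View pics/w12c.png

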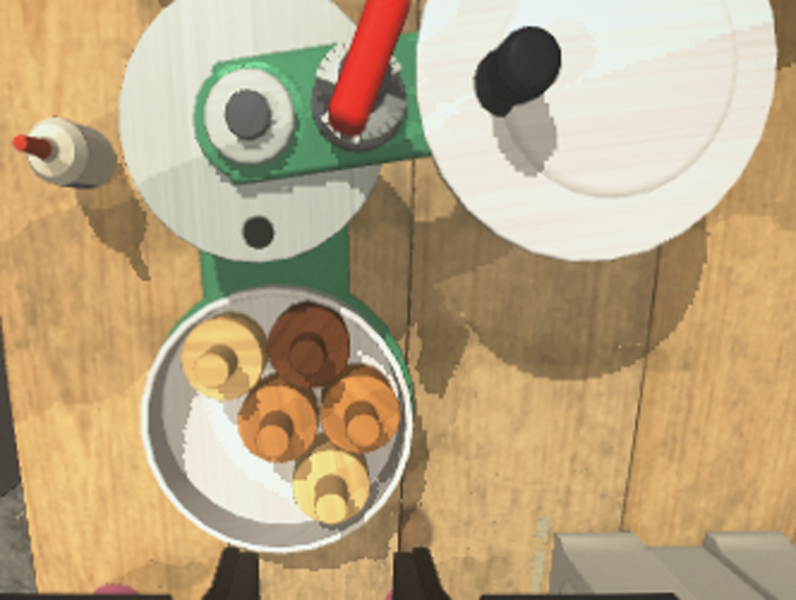

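All five blanks stand upright and packed in the pot, and the lid's handle is at crop (535,58). Now regripping the handle.

Request:
{"op": "step_arm", "data": {
  "commands": [
    {"travel": [0.157,0.077,0],"turn": [0,0,-42]},
    {"travel": [0.157,0.077,0],"turn": [0,0,-42]},
    {"travel": [0.157,0.077,0],"turn": [0,0,-42]},
    {"travel": [0.157,0.077,0],"turn": [0,0,-42]},
    {"travel": [0.157,0.077,0],"turn": [0,0,-42]}
  ],
  "gripper": 0.6
}}

```text
time: 39.1
position: [0.6051, 0.2677, 0.2904]
tool_rot: [-1.252, -2.877, -0.003]
ft_force: [0.8, -0.3, 0.7]
grip_width: 0.595
grip_force: 0.0
```

Request:
{"op": "step_arm", "data": {
  "commands": [
    {"travel": [0,0,0],"turn": [0,0,-42]},
    {"travel": [0,0,0],"turn": [0,0,-42]},
    {"travel": [0,0,0],"turn": [0,0,-42]},
    {"travel": [0,0,0],"turn": [0,0,-42]},
    {"travel": [0,0,0],"turn": [0,0,-42]}
  ]
}}

```text
time: 39.6
position: [0.606, 0.2626, 0.2915]
tool_rot: [-0.148, -3.138, 0.001]
ft_force: [-1.0, -0.4, 0.7]
grip_width: 0.601
grip_force: 0.0
```

Request:
{"op": "step_arm", "data": {
  "commands": [
    {"travel": [0,0,0],"turn": [0,0,-14]},
    {"travel": [0,0,0],"turn": [0,0,-14]},
    {"travel": [0,0,0],"turn": [0,0,-14]},
    {"travel": [0,0,0],"turn": [0,0,-14]}
  ]
}}

```text
time: 40.0
position: [0.6063, 0.2623, 0.2915]
tool_rot: [0.222, -3.134, 0.0]
ft_force: [-0.1, 0.3, -0.0]
grip_width: 0.597
grip_force: 0.0
```

```bash
python3 - <<'E'
from h import *
st=dict(position=[0.5292,0.1059,0.291],tool_rot=[-2.215,-2.2262,.0014])
print(go((.606,.263,.142),188.2),onz("wrist",120+535/2.4,58/2.4,.153,st).round(4),onz("wrist",120+247/2.4,113/2.4,.12,st).round(4))
print(np.round(ctrl.get_state()["joint_positions"],2))
E
```

```text
([0.2, 0.8, 149.5], [-0.0, -0.0, -0.1]) [0.6067 0.261  0.153 ] [0.4944 0.2458 0.12  ]
[ 0.36  0.64 -1.3   1.31  0.62  1.63  0.87]
```

Request:
{"op": "step_arm", "data": {
  "commands": [
    {"travel": [0,0,0.04],"turn": [0,0,0]},
    {"travel": [0,0,0.08],"turn": [0,0,0]},
    {"travel": [0,0,0.115],"turn": [0,0,0]},
    {"travel": [0,0,0.14],"turn": [0,0,0]},
    {"travel": [0,0,0.149],"turn": [0,0,0]}
  ]
}}

```text
time: 40.5
position: [0.6055, 0.2608, 0.1395]
tool_rot: [0.222, -3.13, 0.004]
ft_force: [-0.5, -0.6, 0.8]
grip_width: 0.596
grip_force: 0.0
```

Request:
{"op": "step_arm", "data": {
  "commands": [
    {"travel": [0,0,0],"turn": [0,0,0]},
    {"travel": [0,0,0],"turn": [0,0,0]},
    {"travel": [0,0,0],"turn": [0,0,0]},
    {"travel": [0,0,0],"turn": [0,0,0]},
    {"travel": [0,0,0],"turn": [0,0,0]}
  ],
  "gripper": 0.1,
  "force": 20
}}

```text
time: 41.0
position: [0.6074, 0.2623, 0.1439]
tool_rot: [-0.224, 3.132, 0.001]
ft_force: [-0.6, -0.2, 3.1]
grip_width: 0.292
grip_force: 20.0
```

Request:
{"op": "step_arm", "data": {
  "commands": [
    {"travel": [0,0,0],"turn": [0,0,0]},
    {"travel": [0,0,0],"turn": [0,0,0]},
    {"travel": [0,0,0],"turn": [0,0,0]}
  ]
}}

```text
time: 41.3
position: [0.6074, 0.2623, 0.1438]
tool_rot: [-0.224, 3.132, 0.001]
ft_force: [-0.0, -0.3, 6.2]
grip_width: 0.294
grip_force: 20.0
```

Request:
{"op": "step_arm", "data": {
  "commands": [
    {"travel": [0.0011,-0.0157,0],"turn": [0,0,8]},
    {"travel": [0.0044,-0.0311,0],"turn": [0,0,16]},
    {"travel": [0.0098,-0.046,0],"turn": [0,0,24]},
    {"travel": [0.0172,-0.0599,0],"turn": [0,0,32]},
    {"travel": [0.0172,-0.0599,0],"turn": [0,0,32]}
  ]
}}

```text
time: 41.8
position: [0.5985, 0.1993, 0.1438]
tool_rot: [0.656, 3.071, 0.0]
ft_force: [0.1, 1.8, 4.3]
grip_width: 0.291
grip_force: 20.0
```

Request:
{"op": "step_arm", "data": {
  "commands": [
    {"travel": [0.0011,-0.0157,0],"turn": [0,0,8]},
    {"travel": [0.0044,-0.0311,0],"turn": [0,0,16]},
    {"travel": [0.0098,-0.046,0],"turn": [0,0,24]},
    {"travel": [0.0172,-0.0599,0],"turn": [0,0,32]},
    {"travel": [0.0172,-0.0599,0],"turn": [0,0,32]}
  ]
}}

```text
time: 42.3
position: [0.5583, 0.1517, 0.1438]
tool_rot: [1.474, 2.772, -0.001]
ft_force: [0.6, 1.0, 3.9]
grip_width: 0.291
grip_force: 20.0
```

Request:
{"op": "step_arm", "data": {
  "commands": [
    {"travel": [0.0011,-0.0157,0],"turn": [0,0,8]},
    {"travel": [0.0044,-0.0311,0],"turn": [0,0,16]},
    {"travel": [0.0088,-0.0436,0],"turn": [0,0,24]},
    {"travel": [0.0137,-0.054,0],"turn": [0,0,30]},
    {"travel": [0.0137,-0.054,0],"turn": [0,0,30]}
  ]
}}

```text
time: 42.8
position: [0.5053, 0.1328, 0.1437]
tool_rot: [2.138, 2.298, -0.003]
ft_force: [-2.0, -0.6, 7.0]
grip_width: 0.291
grip_force: 20.0
```

Request:
{"op": "step_arm", "data": {
  "commands": [
    {"travel": [0,0,0],"turn": [0,0,0]},
    {"travel": [0,0,0],"turn": [0,0,0]}
  ]
}}

```text
time: 43.0
position: [0.5061, 0.1329, 0.1436]
tool_rot: [2.136, 2.301, -0.002]
ft_force: [-3.6, -3.3, 9.9]
grip_width: 0.295
grip_force: 20.1
```

```bash
python3 - <<'E'
from h import *
s=ctrl.get_state();print(yaw(s),np.round(s["ft_force"],1))
E
```

```text
94.27184707886003 [-3.6 -3.3  9.9]
```

Request:
{"op": "step_arm", "data": {
  "commands": [
    {"travel": [0.0,-0.003,0],"turn": [0,0,2]},
    {"travel": [0.0005,-0.006,0],"turn": [0,0,4]},
    {"travel": [0.0005,-0.009,0],"turn": [0,0,4]},
    {"travel": [0.0005,-0.009,0],"turn": [0,0,4]}
  ]
}}

```text
time: 43.4
position: [0.4989, 0.1326, 0.1437]
tool_rot: [2.215, 2.223, 0.003]
ft_force: [2.7, -2.1, 6.6]
grip_width: 0.294
grip_force: 20.1
```

Request:
{"op": "step_arm", "data": {
  "commands": [
    {"travel": [0,-0.002,0],"turn": [0,0,0]},
    {"travel": [0,-0.002,0],"turn": [0,0,0]}
  ]
}}

```text
time: 43.6
position: [0.4988, 0.1326, 0.1437]
tool_rot: [2.214, 2.221, 0.009]
ft_force: [9.5, -0.6, 1.2]
grip_width: 0.293
grip_force: 20.1
```

Request:
{"op": "step_arm", "data": {
  "commands": [
    {"travel": [0,0,0],"turn": [0,0,0]},
    {"travel": [0,0,0],"turn": [0,0,0]},
    {"travel": [0,0,0],"turn": [0,0,0]},
    {"travel": [0,0,0],"turn": [0,0,0]},
    {"travel": [0,0,0],"turn": [0,0,0]}
  ],
  "gripper": 0.5
}}

```text
time: 44.1
position: [0.4943, 0.1334, 0.1421]
tool_rot: [-2.217, -2.225, 0.002]
ft_force: [-1.3, -0.0, -0.3]
grip_width: 0.492
grip_force: 0.0
```

Request:
{"op": "step_arm", "data": {
  "commands": [
    {"travel": [0,0,-0.04],"turn": [0,0,0]},
    {"travel": [0,0,-0.08],"turn": [0,0,0]},
    {"travel": [0,0,-0.12],"turn": [0,0,0]},
    {"travel": [0,0,-0.14],"turn": [0,0,0]},
    {"travel": [0,0,-0.14],"turn": [0,0,0]}
  ]
}}

```text
time: 44.6
position: [0.4965, 0.134, 0.2854]
tool_rot: [2.215, 2.222, 0.006]
ft_force: [0.7, 0.2, -0.6]
grip_width: 0.499
grip_force: 0.0
```

Request:
{"op": "step_arm", "data": {
  "commands": [
    {"travel": [0.02,0,0],"turn": [0,0,-42]},
    {"travel": [0.02,0,0],"turn": [0,0,-42]},
    {"travel": [0.02,0,0],"turn": [0,0,-42]},
    {"travel": [0.02,0,0],"turn": [0,0,-42]},
    {"travel": [0.02,0,0],"turn": [0,0,-42]}
  ]
}}

```text
time: 45.1
position: [0.4941, 0.1531, 0.281]
tool_rot: [-1.263, -2.874, 0.002]
ft_force: [-0.1, 0.2, 1.2]
grip_width: 0.499
grip_force: 0.0
```

```bash
python3 - <<'E'
from h import *
im,st=shot("wrist","w13");print(np.round(st["position"],4),yaw(st));print(go((.496,.1992,.24),153))
k,m=blobs(im,(0,150,90),(8,255,255),60);print(k)
c=max(cv2.findContours(m,0,1)[0],key=cv2.contourArea);r=cv2.minAreaRect(c);print(r,onz("wrist",*r[0],.182,st).round(4))
bx=[onz("wrist",*p,.187,st)[:2] for p in cv2.boxPoints(r)];
e=max((bx[i]-bx[(i+1)%4] for i in range(2)),key=np.linalg.norm);print("bar dir",np.degrees(np.arctan2(e[1],e[0])))
E
```

```text
[0.4941 0.1531 0.281 ] 132.5492931985713
([32.5, 32.8, 41.0], [-0.1, -0.1, -20.2])
[([292.2, 165.7], [278, 140, 30, 53, 832])]
((292.1719055175781, 165.43899536132812), (54.204795837402344, 15.960470199584961), 70.46334838867188) [0.496 0.198 0.182]
bar dir 154.1551245628207
```

Request:
{"op": "step_arm", "data": {
  "commands": [
    {"travel": [0.032,0.033,0.04],"turn": [0,0,-20.5]},
    {"travel": [0.032,0.033,0.04],"turn": [0,0,-20.5]},
    {"travel": [0.032,0.033,0.04],"turn": [0,0,-20.5]},
    {"travel": [0.032,0.033,0.04],"turn": [0,0,-20.5]},
    {"travel": [0.032,0.033,0.04],"turn": [0,0,-20.5]}
  ],
  "gripper": 0.4
}}

```text
time: 45.65
position: [0.4977, 0.1988, 0.2419]
tool_rot: [-0.746, -3.051, 0.001]
ft_force: [-0.3, 0.3, 0.2]
grip_width: 0.4
grip_force: 0.0
```

Request:
{"op": "step_arm", "data": {
  "commands": [
    {"travel": [0,0,0],"turn": [0,0,0]},
    {"travel": [0,0,0],"turn": [0,0,0]}
  ]
}}

```text
time: 45.85
position: [0.4981, 0.1987, 0.2426]
tool_rot: [0.745, 3.052, -0.001]
ft_force: [0.2, -0.5, 0.6]
grip_width: 0.403
grip_force: 0.0
```

```bash
python3 - <<'E'
from h import *
print(go((.496,.1987,.175),153.5))
E
```

```text
([1.9, -1.0, 67.6], [-0.0, 0.0, -0.9])
```

Request:
{"op": "step_arm", "data": {
  "commands": [
    {"travel": [0.001,-0.001,0.02],"turn": [0,0,0]},
    {"travel": [0.001,-0.001,0.04],"turn": [0,0,0]},
    {"travel": [0.001,-0.001,0.058],"turn": [0,0,0]},
    {"travel": [0.001,-0.001,0.067],"turn": [0,0,0]},
    {"travel": [0.001,-0.001,0.067],"turn": [0,0,0]}
  ]
}}

```text
time: 46.35
position: [0.4961, 0.1981, 0.1746]
tool_rot: [-0.743, -3.051, 0.002]
ft_force: [-0.3, 0.5, -0.3]
grip_width: 0.398
grip_force: 0.0
```

Request:
{"op": "step_arm", "data": {
  "commands": [
    {"travel": [0,0,0],"turn": [0,0,0]},
    {"travel": [0,0,0],"turn": [0,0,0]},
    {"travel": [0,0,0],"turn": [0,0,0]},
    {"travel": [0,0,0],"turn": [0,0,0]},
    {"travel": [0,0,0],"turn": [0,0,0]}
  ],
  "gripper": 0.0,
  "force": 45
}}

```text
time: 46.85
position: [0.4968, 0.1982, 0.1761]
tool_rot: [0.742, 3.052, -0.002]
ft_force: [-1.6, -2.7, 5.2]
grip_width: 0.157
grip_force: 45.0
```

Request:
{"op": "step_arm", "data": {
  "commands": [
    {"travel": [0,0,0],"turn": [0,0,0]},
    {"travel": [0,0,0],"turn": [0,0,0]},
    {"travel": [0,0,0],"turn": [0,0,0]}
  ]
}}

```text
time: 47.15
position: [0.4967, 0.1982, 0.1761]
tool_rot: [0.742, 3.052, -0.002]
ft_force: [-1.5, -2.6, 5.8]
grip_width: 0.155
grip_force: 45.0
```

Request:
{"op": "step_arm", "data": {
  "commands": [
    {"travel": [0,0,-0.003],"turn": [0,0,0]},
    {"travel": [0,0,-0.006],"turn": [0,0,0]},
    {"travel": [0,0,-0.006],"turn": [0,0,0]},
    {"travel": [0,0,-0.006],"turn": [0,0,0]}
  ]
}}

```text
time: 47.55
position: [0.4965, 0.1981, 0.1808]
tool_rot: [-0.742, -3.052, 0.001]
ft_force: [3.3, -1.1, -9.0]
grip_width: 0.152
grip_force: 45.0
```

Request:
{"op": "step_arm", "data": {
  "commands": [
    {"travel": [0,0,-0.001],"turn": [0,0,8]},
    {"travel": [0,0,-0.001],"turn": [0,0,16]},
    {"travel": [0,0,-0.001],"turn": [0,0,24]},
    {"travel": [0,0,-0.001],"turn": [0,0,32]},
    {"travel": [0,0,-0.001],"turn": [0,0,32]}
  ]
}}

```text
time: 48.05
position: [0.4966, 0.1982, 0.1821]
tool_rot: [1.555, 2.729, -0.001]
ft_force: [2.7, -1.5, -9.9]
grip_width: 0.156
grip_force: 45.0
```

Request:
{"op": "step_arm", "data": {
  "commands": [
    {"travel": [0,0,0],"turn": [0,0,8]},
    {"travel": [0,0,0],"turn": [0,0,16]},
    {"travel": [0,0,0],"turn": [0,0,24]},
    {"travel": [0,0,0],"turn": [0,0,32]},
    {"travel": [0,0,0],"turn": [0,0,32]}
  ]
}}

```text
time: 48.55
position: [0.4967, 0.1982, 0.1821]
tool_rot: [2.244, 2.198, -0.001]
ft_force: [2.1, -2.0, -8.8]
grip_width: 0.157
grip_force: 45.0
```

Request:
{"op": "step_arm", "data": {
  "commands": [
    {"travel": [0,0,0],"turn": [0,0,0]},
    {"travel": [0,0,0],"turn": [0,0,0]}
  ]
}}

```text
time: 48.75
position: [0.4967, 0.1982, 0.1823]
tool_rot: [2.243, 2.199, -0.001]
ft_force: [2.4, -2.7, -9.6]
grip_width: 0.158
grip_force: 45.0
```

```bash
python3 - <<'E'
from h import *
s=ctrl.get_state();print(yaw(s),np.round(s["torque"],2))
E
```

```text
88.86232587573579 [-0.74 -0.91 -0.01]
```

Request:
{"op": "step_arm", "data": {
  "commands": [
    {"travel": [0,0,0],"turn": [0,0,-2]},
    {"travel": [0,0,0.004],"turn": [0,0,-2]},
    {"travel": [0,0,0.008],"turn": [0,0,-2]},
    {"travel": [0,0,0.012],"turn": [0,0,-2]},
    {"travel": [0,0,0.016],"turn": [0,0,-2]}
  ]
}}

```text
time: 49.25
position: [0.4967, 0.1983, 0.1662]
tool_rot: [2.208, 2.234, -0.001]
ft_force: [2.0, -4.2, -5.6]
grip_width: 0.154
grip_force: 45.0
```

Request:
{"op": "step_arm", "data": {
  "commands": [
    {"travel": [0,0,0.0045],"turn": [0,0,0]},
    {"travel": [0,0,0.0045],"turn": [0,0,0]}
  ]
}}

```text
time: 49.45
position: [0.497, 0.1984, 0.1628]
tool_rot: [2.208, 2.234, -0.001]
ft_force: [-0.0, -5.8, -0.1]
grip_width: 0.159
grip_force: 45.0
```

Request:
{"op": "step_arm", "data": {
  "commands": [
    {"travel": [0,0,0],"turn": [0,0,0]},
    {"travel": [0,0,0],"turn": [0,0,0]},
    {"travel": [0,0,0],"turn": [0,0,0]},
    {"travel": [0,0,0],"turn": [0,0,0]},
    {"travel": [0,0,0],"turn": [0,0,0]}
  ],
  "gripper": 0.4
}}

```text
time: 49.95
position: [0.4966, 0.1992, 0.1622]
tool_rot: [-2.208, -2.235, -0.001]
ft_force: [-0.5, -0.4, 0.9]
grip_width: 0.39
grip_force: 0.0
```

Request:
{"op": "step_arm", "data": {
  "commands": [
    {"travel": [0,0,-0.04],"turn": [0,0,0]},
    {"travel": [0,0,-0.08],"turn": [0,0,0]},
    {"travel": [0,0,-0.12],"turn": [0,0,0]},
    {"travel": [-0.07,0.006,-0.136],"turn": [0,0,0]},
    {"travel": [-0.08,0.006,-0.136],"turn": [0,0,0]}
  ]
}}

```text
time: 50.45
position: [0.5046, 0.1176, 0.3001]
tool_rot: [2.205, 2.233, 0.003]
ft_force: [0.3, -1.1, -1.1]
grip_width: 0.401
grip_force: 0.0
```

Request:
{"op": "step_arm", "data": {
  "commands": [
    {"travel": [0,0,0],"turn": [0,0,0]},
    {"travel": [0,0,0],"turn": [0,0,0]},
    {"travel": [0,0,0],"turn": [0,0,0]}
  ]
}}

```text
time: 50.75
position: [0.5031, 0.1203, 0.2978]
tool_rot: [-2.205, -2.236, -0.0]
ft_force: [-0.2, 0.2, 0.2]
grip_width: 0.4
grip_force: 0.0
```

```bash
python3 - <<'E'
from h import *
im,st=shot("wrist","w14");print(np.round(st["position"],4),yaw(st))
k,m=blobs(im,(0,150,90),(8,255,255),60,(200,0,400,240))
c=max(cv2.findContours(m,0,1)[0],key=cv2.contourArea);r=cv2.minAreaRect(c);print(k,r,"w3 was 250,106.6 51.1x14.6 at TCP .502 .1172 .2966")
print(onz("wrist",*r[0],.165,st).round(4))
s,_=shot("scene","s14");t,_=shot("top","t14")
print(blobs(s,(0,150,110),(8,255,255),20,(185,140,215,170))[0],"was 201.6,153.1 / 196 148 12 11 85")
o=np.zeros((600,800,3),np.uint8);o[:600,:448]=cv2.resize(im[0:300,140:364,::-1],(448,600))
o[:300,448:]=cv2.resize(s[130:230,140:257,::-1],(352,300));o[300:,448:]=cv2.resize(t[150:260,165:294,::-1],(352,300))
cv2.imwrite("pics/fin.png",o)
E
```

```text
[0.5031 0.1203 0.2978] 90.79174966110376
[([250.1, 109.9], [243, 85, 15, 51, 730])] ((250.0, 110.0), (50.0, 14.0), 90.0) w3 was 250,106.6 51.1x14.6 at TCP .502 .1172 .2966
[0.4969 0.1981 0.165 ]
[([201.3, 152.8], [197, 148, 10, 11, 75])] was 201.6,153.1 / 196 148 12 11 85
```

View pics/fin.png

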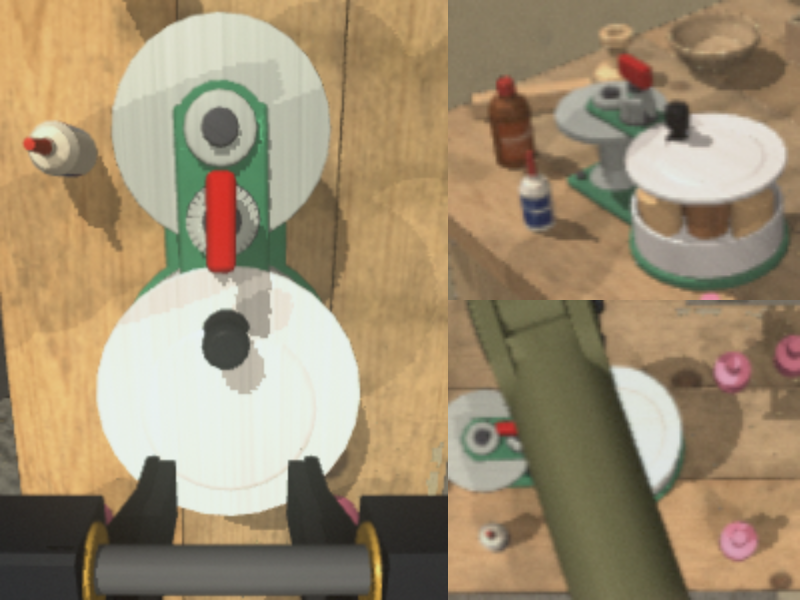

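The final view shows the lid shut and the knob back in line with the arm. Its scene-image position is within 0.3 px of the start, so the pin has dropped fully. Handing the job in.

```bash
python3 -c "
from bench import ctrl
print(ctrl.close_job())"
```

```text
the job is handed in; nothing more can be done
None
```

Job handed in at about 51 s: all four loose blanks are packed upright in the pot with blank_0, and the lid is shut with its pin dropped and locked. The hand-in gave no verdict, so this rests on my own final camera check.

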